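Refit the washed plunger in the drink tap

ROBOT

A 6-joint arm with a two-finger parallel gripper is mounted at the origin on a cart in front of the work surface, level with it; the furniture and walls round the work are solid. World frame = base frame: x ahead of the robot, y to its left, z up, the work surface at z = 0. Lengths are in m, angles in degrees, forces in N, time in s.
With the tool pointing down it reaches from about 0.35 to 0.875 m from the base axis. Payload 4.2 kg.
Tool frame: the origin (TCP) lies midway between the tips of the shut fingers; the grasp point (between the pads) lies 19 mm behind it (hold_point_z is the z of the grasp point in the tool frame, in m); z points along the fingers, y is the direction in which the jaws open and shut (so a half turn about z gives the same grasp; the last joint's range is limited). The gripper opens to 87 mm and grips with 3 to 60 N. Pads are 19 mm wide; open, the fingers measure 117 mm over their backs; the gripper's body (75 mm by 190 mm) begins 51 mm behind the grasp point.
Start: joints at [86.78, 22.042, 0.453, 0, -68.411, -14.817], TCP at [0.193, 0.594, 0.223] pointing down, gripper open.
Joint ranges: [-179.83, 179.83], [-69.29, 118.12], [-61.27, 80.66], [-181.25, 117.63], [-171.15, -9.14], [-177.46, 177.46]. Speed limits (degrees/s): [159.86, 159.86, 180, 180, 180, 180].

INTERFACE

Orientations are given as a 3x3 rotation matrix whose columns are the frame's x, y, z axes.
In Python, from station import * gives the robot as it stands. The module is installed in compiled form; this text tells all that it offers.
- The arm moves only by the tool jog_arm, never from a script. Its argument "moves" is a list of rows, each a list of 7 numbers: the closure, from -1 (fully open) to 1 (shut), then the shift along the tool's x, y, z in m, then the turn, a rotation vector about the tool's x, y, z in rad. In form: [[gripper, x, y, z, wx, wy, wz], ...]. A call has exactly 10 rows; each row is the pose to reach, as a shift and turn from the pose commanded when the call began, along the tool's axes at that moment; what a row does not reach only later rows make up. A row lasts 1/12 s, in which the tool goes at most 41.7 mm and 7.16 degrees, less where a joint would pass 70% of its speed; a pose out of reach is approached as far as the arm can. A call with a gripper value outside its range is refused whole. The fingers move at their own pace and stop on an object; the grip force is fixed at half the most. Time passes only in rows, so rows that repeat a pose let the fingers close, or fill a call up. It gives the time, the measured TCP pose, the force and the opening at its end, in the units of the state.
- sense(): the state, without advancing time (a new reading comes with each control period).
- capture(name): name is "side" or "top"; returns a dict with "frame" (384x512x3 uint8, red, green, blue), "fov_y" (degrees; the focal length in pixels is half the picture's height over the tangent of half this angle, whatever the lens; pixels are square), "cx", "cy" (the principal point, pixels), "k1" (the pictures are not rectified: a ray, as slopes to the right and down, at radius r is drawn at 1 + k1 r^2 times it, then the intrinsics apply), "world_from_camera" (4x4, takes a point from camera to world coordinates). Camera axes: x right, y down, z forward; pixel columns grow to the right and rows downward; lengths in m; the calibration is good to about 2 mm. A picture is of the moment at which its call begins. There is no depth.
- finish_job(): hands the job in, once; it reports no verdict.
The state is a dict: "time_s": time; "joints": joint angles; "joint_velocities": joint speeds; "effort": joint torques, N m; "tcp_pos": TCP position; "ee_rot": TCP orientation; "wrist_force": force on the tool from outside, world axes, zero at the start; "moment": the same for the moment, N m; "gripper_width": opening from 0.0 (shut) to 1.0 (fully open).
Only numpy, scipy, OpenCV 4.12 (cv2) and the standard library are available. Lean on these libraries where they do the work, as an engineer would, in place of code of your own. Each camera call takes 0.05 s, during which the arm holds its last target.

TASK

Put the washed white plunger back into the steel drink tap: lean it so that one edge of its foot enters the barrel first, then straighten it up without forcing it and press it gently home until its collar sits on the barrel. Then slide the red fork keeper fully shut over the collar, without disturbing the other things on the table.

Things in the scene. Friction and masses are not known exactly. Their poses are not given: they have to be found in the camera images.
- plunger: loose white plastic tap plunger with black seal rings, 106 mm long, about 90 g, standing upright on the milky board. Origin: centre of the underside of its flat, square-edged foot; z up along it. Round stem 26 mm in diameter to z = 50 mm; collar 40 mm in diameter, z = 50 to 56 mm; neck 14 mm in diameter to z = 70 mm; then the flat grip tab.
- plunger_tab (a point): centre of the plunger's flat grip tab, 88 mm above its foot; the tab is 28 mm wide along x, 12 mm thick along y (pinch it across y) and 36 mm tall along z, up to the plunger's top. Axes as the plunger's.
- tap: fixed steel drink tap, bolted to the table, on a base plate 124 mm (x) by 104 mm (y) by 6 mm, short spout toward its -x. Origin: centre of the base plate's underside, on the table; z up. Head's top face at z = 64 mm. Two keeper rails along y (x = -36 to -25 and 25 to 36 mm, y = -62 to 38 mm), tops at z = 86 mm. With the plunger home its foot is at z = 20 mm, its collar on the barrel's rim.
- tap_mouth (a point): middle of the tap's head at the height of the barrel's rim, 70 mm above the tap's origin. The steel barrel (outside 42 mm, bore 27.2 mm, square edge, upright) is held fast in a rubber ring, but out of centre: the bore's axis lies 4 to 5.5 mm to one side of this point, in a direction that differs each time and is not reported.
- seal_rest (a point): nominal place of the top of the black rubber seal cup inside the barrel at the start, 14 mm below the rim (fixed point of the tap). The plunger's foot drives the cup down with about 5 N of drag; it does not spring back.
- keeper (a joint): how far the red fork keeper is drawn out toward the tap's -y, in m: 0 = fully shut (prongs on both sides of the plunger's neck, over the collar), 0.05 = fully open. It starts open, slides with about 2 N of friction and stays where left. Its plate, z = 77.5 to 82 mm over the table, clears a home plunger's collar by 1.5 mm; one that stands higher blocks it.
- keeper_tab (a point): centre of the keeper's upturned red push tab: 40 mm wide along the tap's x, 6 mm thick along y, top at z = 104 mm over the table (22 mm above the keeper's plate); 55 mm from the tap's origin toward -y when shut. Axes as the tap's. Push it toward the tap's +y to shut the keeper.
- spare_spout: bystander: beige spare spout, 33 mm in diameter, 48 mm tall, standing on the board; origin centre of underside.
- valve_brush: bystander: bottle brush, 235 mm long, 21 mm high, lying on the board along its own x.
- pepper_shaker: bystander: glass pepper shaker with steel cap, 43 mm in diameter, 75 mm tall, standing on the table; origin centre of underside.
- toothpick_jar: bystander: red toothpick jar, 46 mm in diameter, 66 mm tall, standing on the table; origin centre of underside.
Things that resemble listed ones, but are neither listed nor needed, are in the scene too. Leave any pink look-alike of the plunger alone.

How it is judged (in metres and radians):
On the way, in this order (a step that is already met when the one before it is completed fails the run):
1. the plunger leans by at least 0.12 rad with the low edge of its foot inside the barrel's mouth (((angle between plunger's own z axis and vertical above 0.12 rad and z of plunger in the frame of tap below 0.0712 m) or (angle between plunger's own z axis and vertical above 0.25 rad and z of plunger in the frame of tap below 0.0725 m) or (angle between plunger's own z axis and vertical above 0.35 rad and z of plunger in the frame of tap below 0.0738 m)) and horizontal distance between plunger and tap below 0.013 m), for 0.1 s.
2. the plunger stands straight and home, its collar on the barrel, with the keeper still open (angle between plunger's own z axis and vertical below 0.06 rad and z of plunger in the frame of tap below 0.0215 m and horizontal distance between plunger and tap below 0.008 m and value of joint keeper above 0.03 m), for 0.2 s.
At the end, for the whole second after the job is handed in: The plunger stands in the tap's barrel, upright within 0.06 rad and at rest, its collar on the rim (foot at most 21.5 mm above the table), and the red keeper is shut to within 4 mm; the bystanders are where they were (angle between plunger's own z axis and vertical below 0.06 rad and z of plunger in the frame of tap below 0.0215 m and horizontal distance between plunger and tap below 0.008 m and value of joint keeper below 0.004 m and linear speed of plunger below 0.01 m/s); the robot touches nothing.
It fails at once if the plunger's foot is forced against the barrel's mouth with more than 15 N (contact force between plunger and tap above 15 N and z of plunger in the frame of tap above 0.06 m).
It fails at once if the plunger is forced against the tap with more than 25 N (contact force between plunger and tap above 25 N).
It fails at once if a bystander is moved by more than 30 mm (distance of any of spare_spout, valve_brush, pepper_shaker, toothpick_jar from where it was at the start of the episode above 0.03 m).
It fails at once if a standing bystander is knocked over (angle between any of spare_spout, pepper_shaker, toothpick_jar's own z axis and vertical above 0.6 rad).
It also fails if it takes over 70 s, if anything falls off the work surface, if the arm or the gripper's body presses on something with over 40 N, if the wrist force passes 120 N, or if a joint passes its speed limit or range.

## Working session

There is one attempt and no reset: what is moved stays moved. The work goes in short steps, Python scripts to look and compute and a tool call to move; the robot and the scene stay as the last step left them, time stands still between calls to the robot, and variables do not carry over. Pictures are saved under pics/ and viewed, and the job is handed in when it is done.

Besides the shell and the picture viewer there is one more tool, called after "Request:" by a JSON object that holds its "api" and its "payload", one argument or row to a line. jog_arm: Moves the arm, as the interface text tells. Its arguments: {"type":"object","properties":{"moves":{"type":"array"}},"required":["moves"]}

```bash
mkdir -p pics; python3 - <<'E'
from station import *
import cv2,json,pickle
s=sense(); print({k:(v if not hasattr(v,'round') else v) for k,v in s.items()})
for n in("side","top"):
    c=capture(n); cv2.imwrite(f"pics/{n}0.png",c["frame"][:,:,::-1]); pickle.dump(c,open(f"{n}0.pkl","wb"))
    print(n,c["fov_y"],c["cx"],c["cy"],c["k1"],c["world_from_camera"])
E
```

```text
{'time_s': 0.0, 'joints': array([ 8.67816658e+01,  2.20919171e+01,  3.80538803e-01, -3.05751845e-02,
       -6.84100504e+01, -1.48173147e+01]), 'joint_velocities': array([-0.03148252, -0.0374128 ,  0.00078201,  0.06423566, -0.11277219,
       -0.09242787]), 'effort': array([ 2.24236605e-04, -3.90657377e+01,  1.87400472e+01,  4.21972588e+00,
        1.09543267e-02, -1.89014427e-04]), 'tcp_pos': array([0.19328571, 0.59373652, 0.22144849]), 'ee_rot': array([[ 9.50803108e-01, -3.09795209e-01, -6.14394130e-04],
       [-3.09795812e-01, -9.50800818e-01, -2.08808164e-03],
       [ 6.27112458e-05,  2.17569124e-03, -9.99997631e-01]]), 'wrist_force': array([-0.113559  ,  0.29436213,  1.07229919]), 'moment': array([-0.00647665, -0.00745887, -0.01409245]), 'gripper_width': 1.0026231005484876}
side 51.238561492493986 260.24225113701465 190.19477429924052 0.04007605318139294 [[-0.74694847 -0.45736508  0.48258176  0.14167227]
 [-0.66450911  0.48922691 -0.5648758   0.52429863]
 [ 0.02226248 -0.74261309 -0.66935056  0.802012  ]
 [ 0.          0.          0.          1.        ]]
top 53.93747917644132 258.8923873289766 193.80745481363095 -0.06660022659315291 [[-0.01179118 -0.99812734  0.06002313  0.57666811]
 [-0.99991018  0.01138716 -0.00706866 -0.07877389]
 [ 0.00637193 -0.06010109 -0.99817196  1.27397432]
 [ 0.          0.          0.          1.        ]]
```

```bash
ls -la .
```

```text
total 1172
drwxr-xr-x  3 agent agent   4096 Dec  7 08:01 .
drwxr-xr-x 23 root  root    4096 Dec  7 07:17 ..
drwxr-xr-x  2 agent agent   4096 Dec  7 08:01 pics
-rw-r--r--  1 agent agent 590277 Dec  7 08:01 side0.pkl
-rw-r--r--  1 agent agent 590277 Dec  7 08:01 top0.pkl
```

View pics/side0.png

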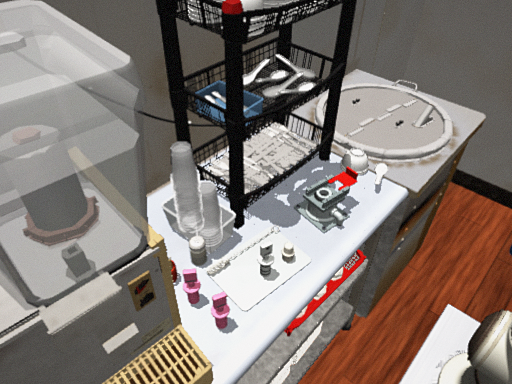

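View pics/top0.png

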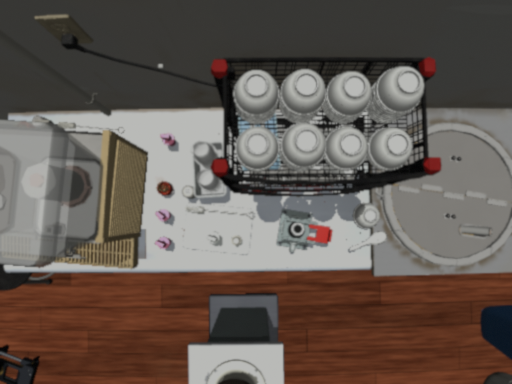

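```bash
cat > h.py <<'E'
import numpy as np,cv2,pickle
def proj(c,P):
    P=np.atleast_2d(P).astype(float);W=c["world_from_camera"];p=(P-W[:3,3])@W[:3,:3]
    s=p[:,:2]/p[:,2:];r2=(s**2).sum(1,keepdims=True);s=s*(1+c["k1"]*r2)
    f=c["frame"].shape[0]/2/np.tan(np.radians(c["fov_y"]/2))
    return s*f+[c["cx"],c["cy"]]
def ray(c,uv):
    f=c["frame"].shape[0]/2/np.tan(np.radians(c["fov_y"]/2))
    d=(np.array(uv,float)-[c["cx"],c["cy"]])/f;s=d.copy()
    for _ in range(20): s=d/(1+c["k1"]*(s@s))
    W=c["world_from_camera"];return W[:3,3],W[:3,:3]@np.array([s[0],s[1],1])
def atz(c,uv,z):
    o,d=ray(c,uv);return o+d*(z-o[2])/d[2]
def crop(c,name,x0,y0,x1,y1,k,pts=None):
    im=cv2.resize(c["frame"][y0:y1,x0:x1,::-1],None,fx=k,fy=k,interpolation=cv2.INTER_CUBIC)
    if pts is not None:
        for p,col in pts:
            q=((p-[x0-.5,y0-.5])*k).round().astype(int)
            cv2.polylines(im,[q.reshape(-1,1,2)],len(q)>2,col,1) if len(q)>1 else cv2.drawMarker(im,tuple(map(int,q[0])),col,0,8,1)
    cv2.imwrite("pics/"+name+".png",im)
def circ(c,ctr,r,a=None):
    t=np.linspace(0,2*np.pi,40,endpoint=False);return proj(c,np.c_[ctr[0]+r*np.cos(t),ctr[1]+r*np.sin(t),np.full(40,ctr[2])])
def load(n): return pickle.load(open(n+".pkl","rb"))
E
python3 - <<'E'
from h import *
s=load("side0");t=load("top0")
crop(s,"s_tap",290,140,390,240,7); crop(s,"s_pl",200,220,320,310,6)
crop(t,"t_all",150,180,360,275,3.8);crop(t,"t_tap",265,195,340,260,10);crop(t,"t_pl",180,200,260,260,9)
E
```

```text
(no output)
```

View pics/s_tap.png

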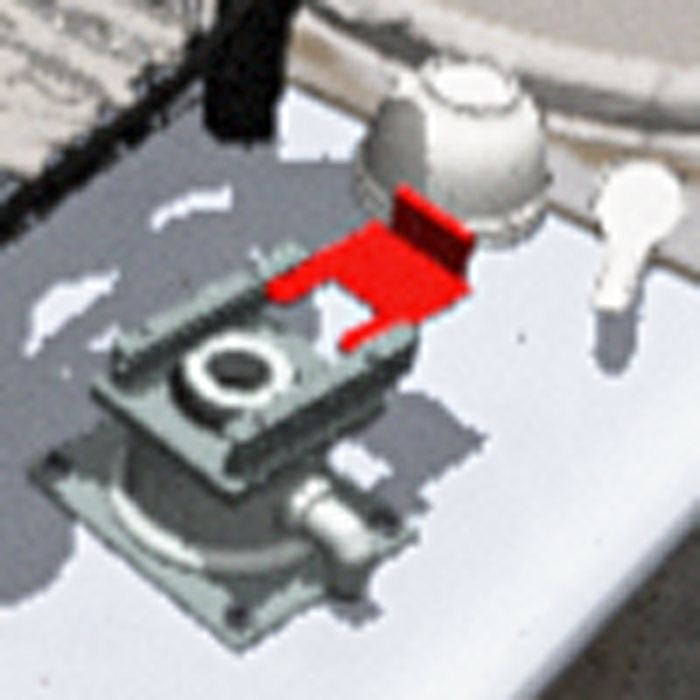

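View pics/s_pl.png

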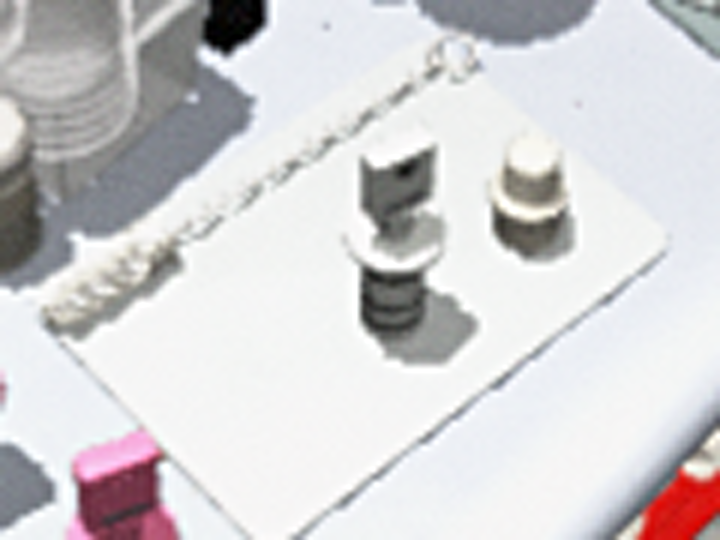

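View pics/t_tap.png

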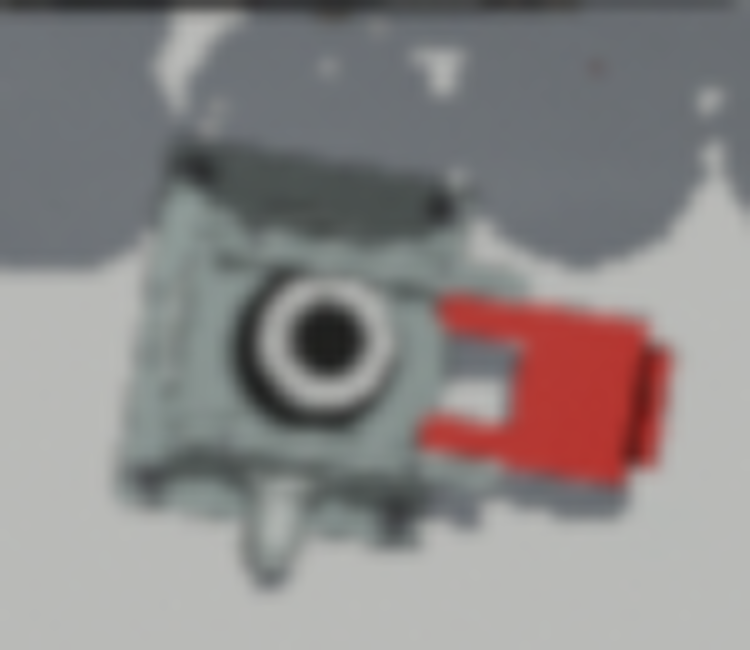

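View pics/t_pl.png

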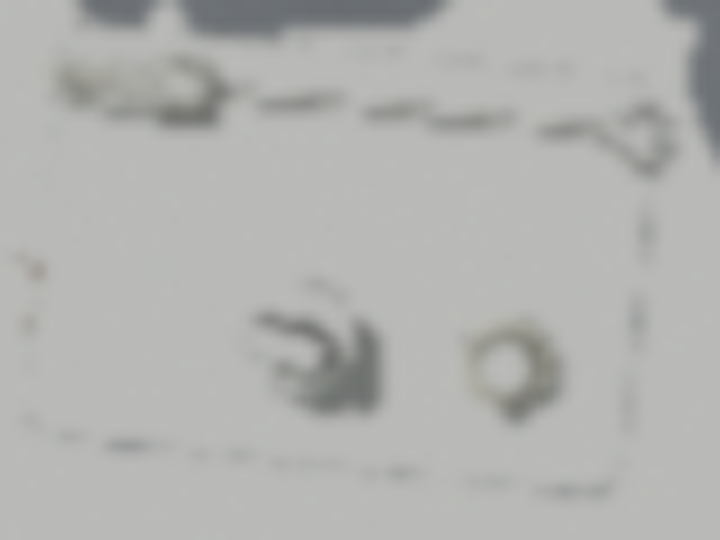

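```bash
cat > fit.py <<'E'
from h import *
from scipy.optimize import least_squares
s=load("side0");t=load("top0")
def px(x,y,x0,y0,k): return [x/k+x0-.5+0.5/k*0,y/k+y0-.5]
S=lambda x,y:px(x,y,290,140,7); T=lambda x,y:px(x,y,265,195,10)
Z=.006
obs=[(s,(-.062,.052,.003),S(240,650)),(s,(.062,.052,.003),S(30,468)),(s,(-.062,-.052,.003),S(415,532)),
(t,(.062,.052,Z),T(178,160)),(t,(.062,-.052,Z),T(445,200)),(t,(-.062,.052,Z),T(123,495)),(t,(-.062,-.052,Z),T(402,540)),
]
def R(a): return np.array([[np.cos(a),-np.sin(a),0],[np.sin(a),np.cos(a),0],[0,0,1]])
def tw(p,l): return R(p[2])@np.array(l)+[p[0],p[1],0]
def res(p): return np.concatenate([proj(c,tw(p,l))[0]-o for c,l,o in obs])
if __name__=="__main__":
    p0=[*atz(t,T(325,340),.07)[:2],0]
    r=least_squares(res,p0,loss='soft_l1');p=r.x;print(p,np.degrees(p[2]));print(r.fun.reshape(-1,2).round(2))
    for nm,im in (("top",t),("side",s)):
        for which,uv in (("S",S(240,370)),("T",T(327,340))):
            if (which=="S")==(nm=="side"):
                w=atz(im,uv,.070);print(nm,"bore world",w,"tap frame",R(p[2]).T@(w-[p[0],p[1],0]))
    g=(0,255,0);b=(255,0,255)
    def poly(c,L,col): return (proj(c,[tw(p,l) for l in L]),col)
    def draw(c):
        q=[poly(c,[(x*.062,y*.052,Z) for x,y in((1,1),(1,-1),(-1,-1),(-1,1))],g)]
        for a,e in((-.036,-.025),(.025,.036)): q.append(poly(c,[(a,-.062,.086),(e,-.062,.086),(e,.038,.086),(a,.038,.086)],b))
        q.append(poly(c,[(-.02,-.102,.104),(.02,-.102,.104),(.02,-.108,.104),(-.02,-.108,.104)],(255,255,0)))
        q.append((circ(c,tw(p,(0,0,.07)),.021),g))
        return q
    crop(s,"s_fit",290,140,390,240,7,draw(s));crop(t,"t_fit",265,195,340,260,10,draw(t))
E
python3 fit.py
```

```text
[ 0.5331649  -0.20246155 -0.1812598 ] -10.385421426740264
[[-0.14 -0.04]
 [-0.82 -0.04]
 [ 1.45  0.2 ]
 [-1.   -2.28]
 [ 2.75 -1.07]
 [-1.64  0.77]
 [ 1.06  1.46]]
top bore world [ 0.53698537 -0.20800042  0.07      ] tap frame [ 0.00475637 -0.00475942  0.07      ]
side bore world [ 0.53693997 -0.20526865  0.07      ] tap frame [ 0.00421926 -0.00208059  0.07      ]
```

View pics/s_fit.png

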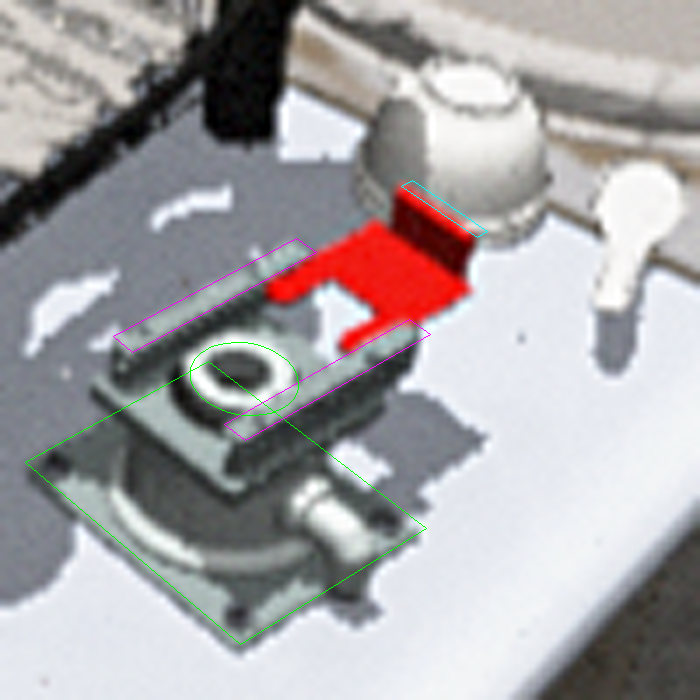

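View pics/t_fit.png

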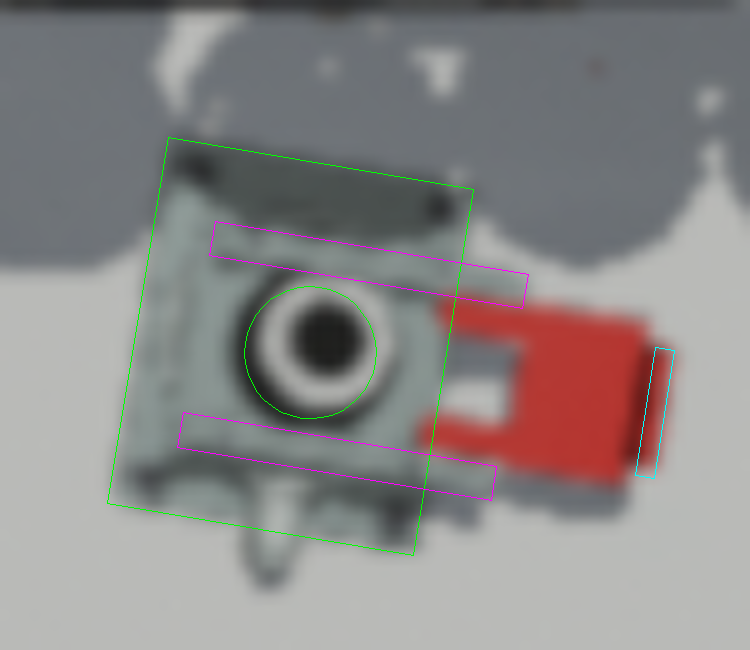

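```bash
python3 - <<'E'
from h import *
s=load("side0");t=load("top0")
crop(s,"s_pl2",252,235,282,280,13)
crop(t,"t_pl2",203,225,233,250,20)
for nm,c,uv,z in [("rackleg1",s,(237,222),0),("rackleg2",s,(325,158),0),("bowl",s,(353,165),0),("plfoot",s,(265.3,274),.008),("spout",s,(289,260),.008),("tray",t,(138,265),.1),("machcorner",t,(147,150),.3),("tablefront",t,(200,271),0),("boardcornerS",s,(311,260),0),("pltop",t,(213,238),.114),("shaker",s,(197,262),0)]:
    print(nm,atz(c,uv,z).round(3))
E
```

```text
rackleg1 [ 0.68  -0.012  0.   ]
rackleg2 [ 0.669 -0.417  0.   ]
bowl [ 0.581 -0.449  0.   ]
plfoot [0.505 0.071 0.008]
spout [ 0.49  -0.001  0.008]
tray [0.43  0.291 0.1  ]
machcorner [0.753 0.206 0.3  ]
tablefront [0.396 0.113 0.   ]
boardcornerS [ 0.453 -0.044  0.   ]
pltop [0.512 0.055 0.114]
shaker [0.658 0.153 0.   ]
```

View pics/s_pl2.png

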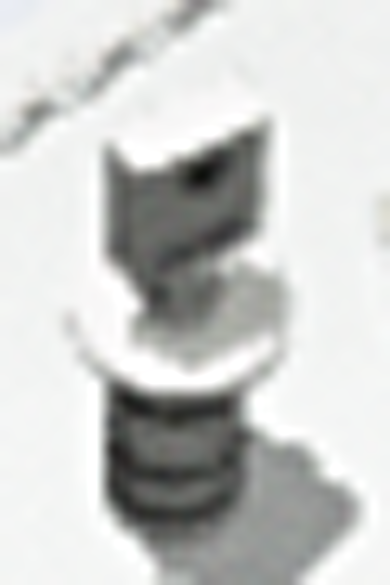

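View pics/t_pl2.png

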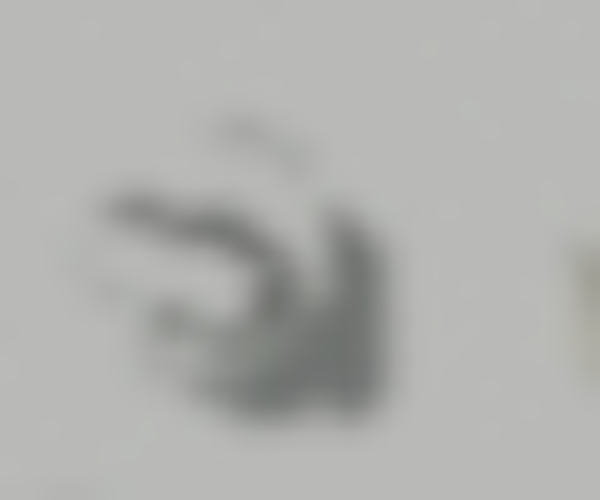

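```bash
cat > fitp.py <<'E'
from h import *
from scipy.optimize import least_squares
s=load("side0");t=load("top0")
S=lambda x,y:[x/13+252-.5,y/13+235-.5]; T=lambda x,y:[x/20+203-.5,y/20+225-.5]
# tab long axis dir u (yaw a): corners
obs=[(s,'A',.106,S(145,172)),(s,'L',.106,S(106,148)),(s,'R',.106,S(270,120)),(s,'R',.070,S(262,235)),(s,'A',.070,S(147,288)),
 (s,'cl',.053,S(70,322)),(s,'cr',.053,S(285,312)),(s,'sl',.01,S(108,500)),(s,'sr',.01,S(243,490))]
def R(a): return np.array([[np.cos(a),-np.sin(a),0],[np.sin(a),np.cos(a),0],[0,0,1]])
# camera-horizontal direction for silhouettes
W=s["world_from_camera"]
def pt(p,k,z):
    o=np.array([p[0],p[1],p[3]+z]); v=o-W[:3,3]; h=np.cross(v,[0,0,1]); h/=np.linalg.norm(h)
    L={'A':(.014*SA,.006*SB),'L':(.014*SA,-.006*SB),'R':(-.014*SA,.006*SB)}
    if k in L: return o+R(p[2])@[*L[k],0]
    return o+h*{'cl':-.02,'cr':.02,'sl':-.013,'sr':.013}[k]
def res(p): return np.concatenate([proj(c,pt(p,k,z))[0]-o for c,k,z,o in obs]+[[(p[3]-.006)/.004]])
best=None
SA=1;SB=1
for a0 in np.radians(np.arange(0,360,30)):
    r=least_squares(res,[.505,.071,a0,.006],loss='soft_l1')
    if best is None or r.cost<best.cost: best=r
p=best.x;print(p,np.degrees(p[2]),best.cost);print(best.fun[:-1].reshape(-1,2).round(2))
g=(0,200,0);b=(255,0,255)
def draw(c):
    q=[]
    for z,r in((0,.013),(.05,.02),(.056,.02)): q.append((circ(c,(p[0],p[1],p[3]+z),r),g))
    for z in(.07,.106): q.append((proj(c,[np.array([p[0],p[1],p[3]+z])+R(p[2])@[x*.014,y*.006,0] for x,y in((1,1),(1,-1),(-1,-1),(-1,1))]),b))
    return q
crop(s,"s_pf",252,230,292,285,10,draw(s));crop(t,"t_pf",200,220,240,255,15,draw(t))
E
python3 fitp.py
```

```text
[5.09385491e-01 6.83259556e-02 7.67463073e+00 6.07362138e-03] 439.7239498915512 6.468868679878468
[[ 0.14  1.18]
 [-0.19 -0.33]
 [ 0.3  -0.67]
 [ 0.25  0.71]
 [-0.43  2.48]
 [-0.16 -0.53]
 [ 0.49  1.15]
 [-0.46 -2.78]
 [-0.01 -1.43]]
```

View pics/s_pf.png

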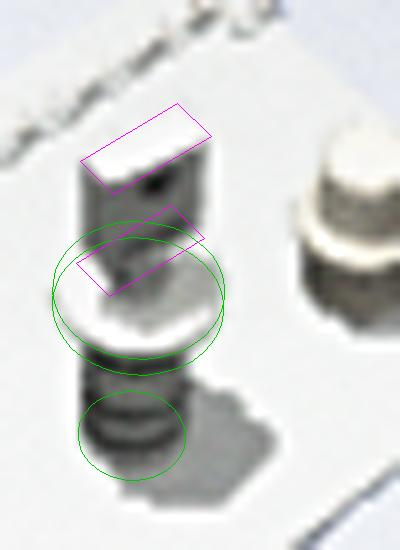

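View pics/t_pf.png

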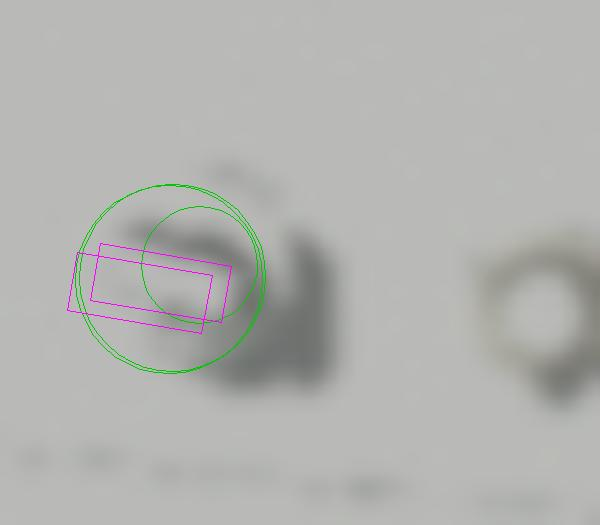

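```bash
python3 - <<'E'
from h import *
for n,(x0,y0,x1,y1),k in(("side0",(245,228,300,288),10),("top0",(198,218,248,255),15)):
    c=load(n);f=cv2.cvtColor(c["frame"],cv2.COLOR_RGB2GRAY)[y0:y1,x0:x1]
    med=np.median(f);print(n,med)
    g=np.clip((f.astype(float)-med)*6+128,0,255).astype(np.uint8)
    g=cv2.resize(g,None,fx=k,fy=k,interpolation=cv2.INTER_NEAREST)
    cv2.imwrite(f"pics/{n}_enh.png",g)
E
```

```text
side0 241.0
top0 185.0
```

View pics/side0_enh.png

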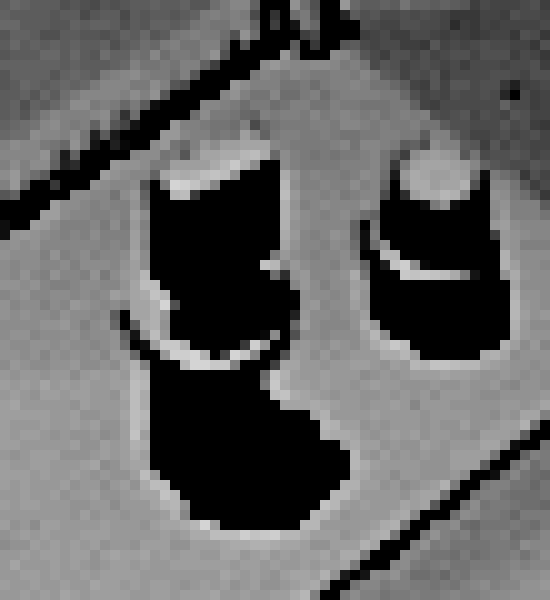

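View pics/top0_enh.png

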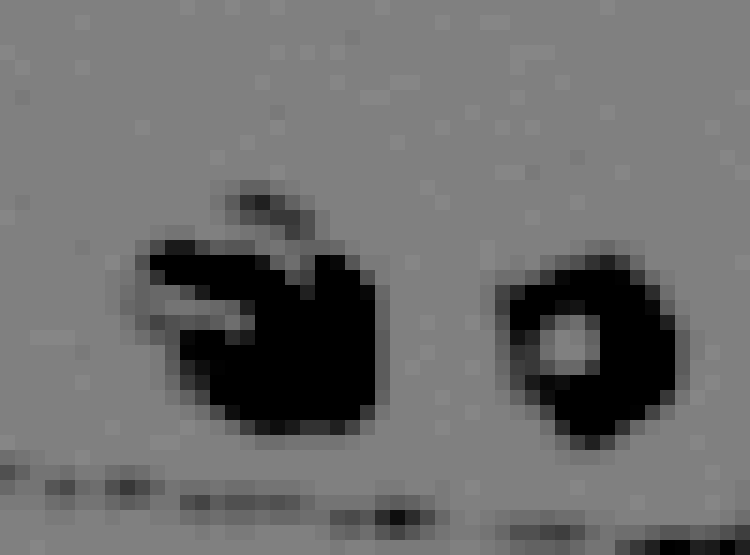

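```bash
python3 - <<'E'
s=open("fitp.py").read()
i=s.index("obs=[");j=s.index("def R(a)")
s=s[:i]+"""obs=[(s,'A',.106,(261.2,246.8)),(s,'L',.106,(259.2,244.8)),(s,'R',.106,(272.4,242.2)),(s,'cl',.054,(256.4,259.3)),(s,'cr',.054,(274.3,259.0)),(s,'cf',.056,(265.2,263.7)),
(t,'tc',.106,(210.2,238.2)),(t,'tc',.106,(210.2,238.2)),(t,'tc',.106,(210.2,238.2))]
"""+s[j:]
s=s.replace("    return o+h*","    if k=='tc': return o\n    if k=='cf':\n        d=-v*[1,1,0]; return o+.02*d/np.linalg.norm(d)\n    return o+h*")
open("fitp2.py","w").write(s)
E
python3 fitp2.py
```

```text
[5.12267214e-01 6.51065721e-02 7.56060729e+00 4.11818220e-03] 433.19088806817274 2.9173912169384133
[[ 0.9   0.83]
 [ 0.09 -0.75]
 [ 0.26  0.53]
 [ 0.33 -1.78]
 [-0.46 -0.58]
 [-0.23  0.65]
 [-0.3  -0.17]
 [-0.3  -0.17]
 [-0.3  -0.17]]
```

View pics/s_pf.png

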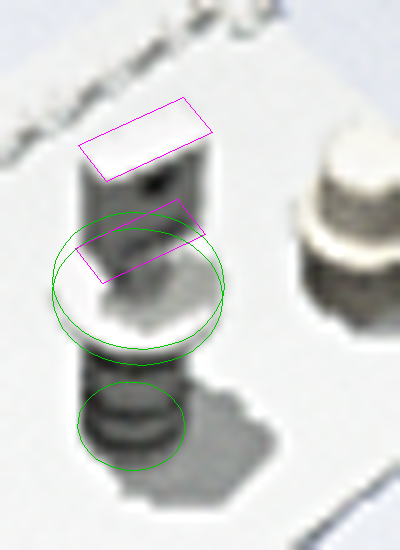

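View pics/t_pf.png

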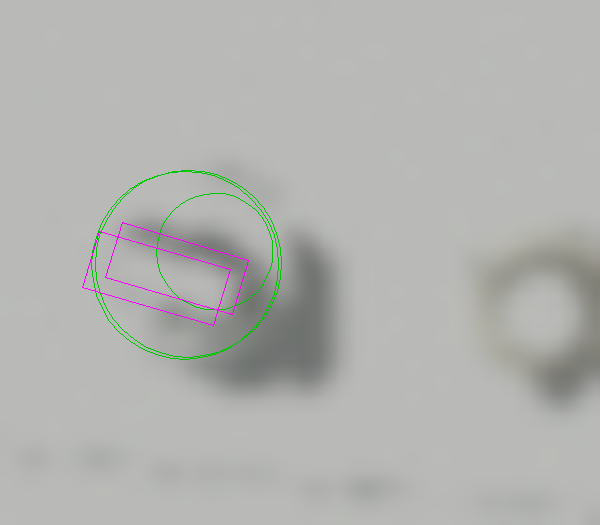

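Request:
{"api": "jog_arm", "payload": {
  "moves": [
    [-1,0.026,0.03,-0.003,0,0,0.075],
    [-1,0.052,0.06,-0.006,0,0,0.15],
    [-1,0.078,0.09,-0.009,0,0,0.225],
    [-1,0.104,0.12,-0.012,0,0,0.3],
    [-1,0.13,0.15,-0.015,0,0,0.375],
    [-1,0.156,0.18,-0.018,0,0,0.45],
    [-1,0.182,0.21,-0.021,0,0,0.525],
    [-1,0.208,0.24,-0.024,0,0,0.6],
    [-1,0.234,0.27,-0.027,0,0,0.675],
    [-1,0.26,0.3,-0.03,0,0,0.75]
  ]
}}

```text
time_s: 0.93
tcp_pos: [0.3478, 0.2264, 0.2526]
ee_rot: [[0.482, -0.876, -0.0], [-0.876, -0.482, -0.0], [-0.0, 0.0, -1.0]]
wrist_force: [1.2, 0.1, 0.0]
gripper_width: 1.002
```

```bash
cat > pose.py <<'E'
# commanded pose bookkeeping
import json,os,sys,numpy as np
from scipy.spatial.transform import Rotation as Ro
F="cmd.json"
def get():
    d=json.load(open(F));return np.array(d["p"]),np.array(d["R"])
def put(p,R): json.dump({"p":list(map(float,p)),"R":np.array(R).tolist()},open(F,"w"))
def apply(row,name=None):
    p,R=get();p=p+R@np.array(row[:3]);R=R@Ro.from_rotvec(row[3:]).as_matrix();put(p,R)
def togo(tp,tR):
    p,R=get();return np.r_[R.T@(np.array(tp)-p),Ro.from_matrix(R.T@tR).as_rotvec()].round(4)
def down(yaw):
    c,s=np.cos(yaw),np.sin(yaw);return np.array([[c,s,0],[s,-c,0],[0,0,-1]])
E
python3 - <<'E'
from pose import *
from station import sense
put([.193,.594,.223],down(np.radians(-18.05)));apply([.26,.30,-.03,0,0,.75])
s=sense();p,R=get();print(p,s["tcp_pos"],s["time_s"],s["joints"]);print(Ro.from_matrix(R.T@s["ee_rot"]).as_rotvec())
print(togo([.512,.0645,.20],down(np.radians(-106.8))))
E
```

```text
[0.34725044 0.22820388 0.253     ] [0.3477879  0.22642444 0.25257526] 0.9333 [ 5.57062371e+01 -4.58353773e-01 -2.36960842e+01 -9.64015509e-03
 -6.67684677e+01 -2.68830783e+01]
[-1.66274178e-04 -8.92092473e-05  2.77175030e-03]
[ 0.223  -0.0648  0.053   0.      0.      0.799 ]
```

Request:
{"api": "jog_arm", "payload": {
  "moves": [
    [-1,0.025,-0.007,0.005,0,0,0.09],
    [-1,0.05,-0.014,0.01,0,0,0.18],
    [-1,0.075,-0.021,0.016,0,0,0.27],
    [-1,0.1,-0.028,0.022,0,0,0.36],
    [-1,0.125,-0.035,0.029,0,0,0.45],
    [-1,0.15,-0.043,0.035,0,0,0.54],
    [-1,0.175,-0.051,0.041,0,0,0.63],
    [-1,0.2,-0.058,0.047,0,0,0.72],
    [-1,0.223,-0.065,0.053,0,0,0.799],
    [-1,0.223,-0.065,0.053,0,0,0.799]
  ]
}}

```text
time_s: 1.77
tcp_pos: [0.5139, 0.0626, 0.1975]
ee_rot: [[-0.295, -0.956, -0.003], [-0.956, 0.295, -0.002], [0.002, 0.002, -1.0]]
wrist_force: [0.3, 0.6, -0.8]
gripper_width: 1.0
```

```bash
python3 - <<'E'
from pose import *
from station import sense,capture
from h import *
apply([.223,-.065,.053,0,0,.799])
s=sense();p,R=get();print(p,s["tcp_pos"],s["joints"],s["wrist_force"]);print(Ro.from_matrix(R.T@s["ee_rot"]).as_rotvec())
for n in("side","top"):
    c=capture(n);pickle.dump(c,open(n+"1.pkl","wb"))
    pt=[(proj(c,s["tcp_pos"]),(0,0,255)),(proj(c,s["tcp_pos"]+s["ee_rot"]@[0,.0435,0]),(0,255,0)),(proj(c,s["tcp_pos"]-s["ee_rot"]@[0,.0435,0]),(0,255,0))]
    if n=="side": crop(c,"side1",220,180,320,280,6,pt)
    else: crop(c,"top1",160,170,280,270,5,pt)
E
```

```text
[0.51215093 0.06461346 0.2       ] [0.51394143 0.06260493 0.19745106] [ 2.49293902e+01  1.29039395e+01 -1.65409785e+01  1.17744327e-02
 -6.07493442e+01 -4.20709266e+01] [ 0.26828628  0.63196407 -0.81939567]
[-0.00240394  0.00239766  0.00583992]
```

View pics/side1.png

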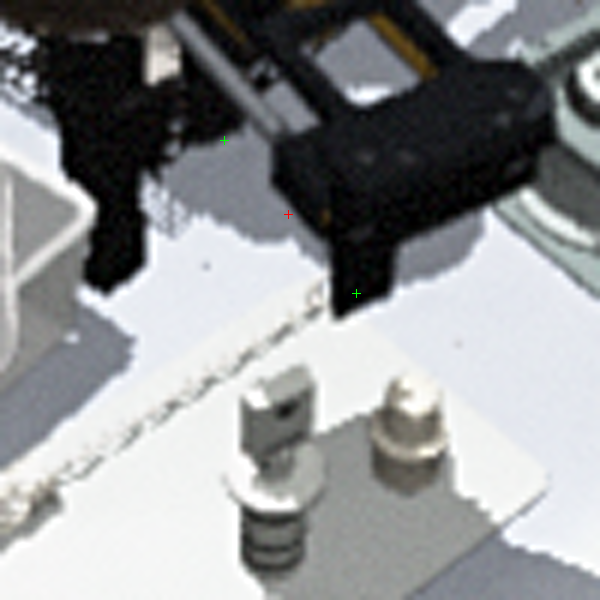

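View pics/top1.png

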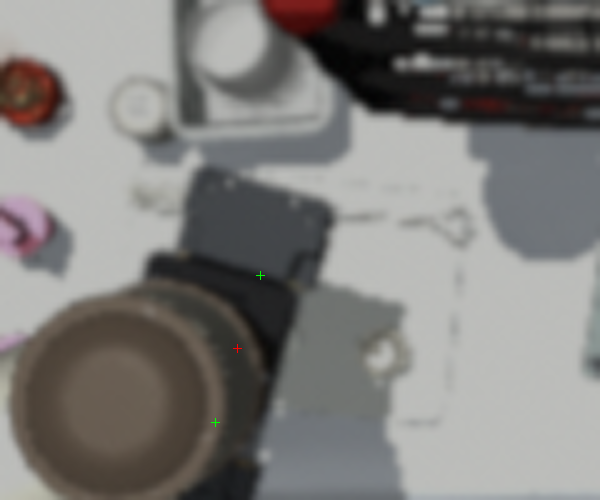

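```bash
python3 - <<'E'
s=open("fitp2.py").read()
s=s.replace('s=load("side0")','s=load("side1")')
i=s.index("obs=[");j=s.index("(t,'tc'")
s=s[:i]+"""S6=lambda x,y:(x/6+220-.5,y/6+180-.5)
obs=[(s,'A',.106,S6(266,408)),(s,'L',.106,S6(242,396)),(s,'R',.106,S6(316,377)),(s,'cl',.053,S6(226,478)),(s,'cr',.053,S6(327,472)),(s,'cf',.056,S6(276,505)),(s,'sl',.01,S6(241,545)),(s,'sr',.01,S6(305,540)),(s,'cf0',0,S6(274,572)),
"""+s[j:]
s=s.replace("    if k=='tc'","    if k=='cf0':\n        d=-v*[1,1,0]; return o+.013*d/np.linalg.norm(d)\n    if k=='tc'").replace('"s_pf"','"s_pf1"').replace('"t_pf"','"t_pf1"')
open("fitp3.py","w").write(s)
E
python3 fitp3.py; python3 -c "
from station import sense
s=sense();print(s['tcp_pos'],s['time_s'])"
```

```text
[0.51177401 0.06442084 1.48064813 0.00428253] 84.83488864398531 3.3691241291313223
[[-0.15  0.57]
 [ 0.16 -0.52]
 [ 0.49 -0.73]
 [-0.09 -1.49]
 [ 0.17  0.43]
 [-0.18  0.58]
 [ 0.01 -1.23]
 [ 0.12  0.19]
 [-0.45  1.54]
 [-0.09 -0.01]
 [-0.09 -0.01]
 [-0.09 -0.01]]
[0.51254056 0.06423363 0.19860985] 1.8667
```

View pics/s_pf1.png

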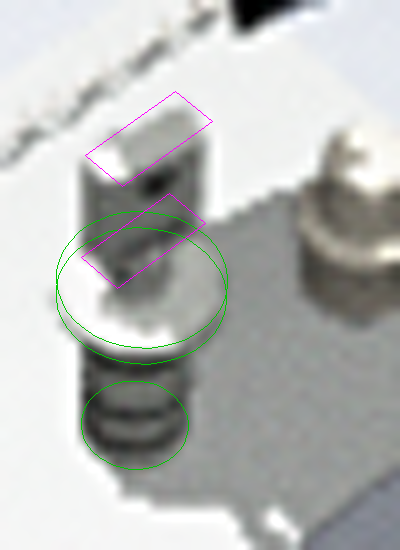

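Request:
{"api": "jog_arm", "payload": {
  "moves": [
    [-1,0,0,0.02,0,0,0.01],
    [-1,0,0,0.045,0,0,0.02],
    [-1,0,0,0.07,0,0,0.035],
    [-1,0,0,0.09,0,0,0.05],
    [-1,0,0,0.105,0,0,0.05],
    [-1,0,0,0.115,0,0,0.05],
    [-1,0,0,0.119,0,0,0.05],
    [-1,0,0,0.119,0,0,0.05],
    [-1,0,0,0.119,0,0,0.05],
    [-1,0,0,0.119,0,0,0.05]
  ]
}}

```text
time_s: 2.7
tcp_pos: [0.5135, 0.0655, 0.0817]
ee_rot: [[-0.336, -0.942, 0.002], [-0.942, 0.336, 0.001], [-0.002, -0.002, -1.0]]
wrist_force: [0.2, -0.1, -0.2]
gripper_width: 1.004
```

```bash
python3 - <<'E'
from pose import *
from station import sense,capture
from h import *
apply([0,0,.119,0,0,.05])
c=capture("side");crop(c,"side2",220,180,320,280,6);c=capture("top");crop(c,"top2",170,190,270,270,7)
s=sense();print(get()[0],s["tcp_pos"],s["wrist_force"])
E
```

```text
[0.51215093 0.06461346 0.081     ] [0.51338337 0.06527252 0.0815785 ] [-0.03095226 -0.26426352  0.78581936]
```

View pics/side2.png

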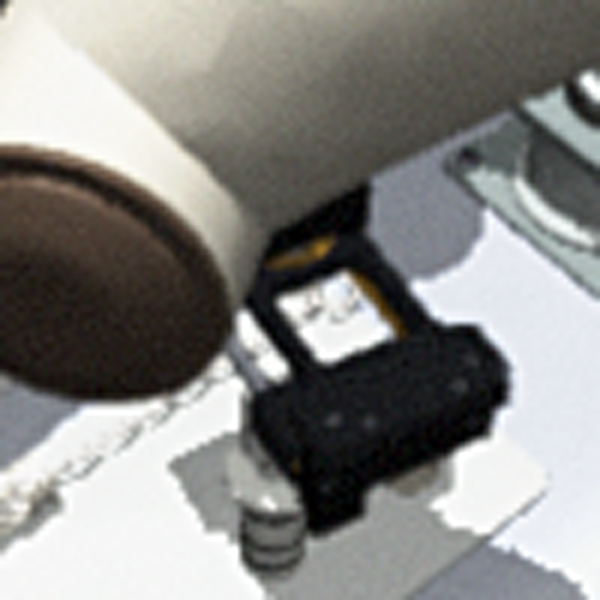

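Request:
{"api": "jog_arm", "payload": {
  "moves": [
    [1,0,0,0,0,0,0],
    [1,0,0,0,0,0,0],
    [1,0,0,0,0,0,0],
    [1,0,0,0,0,0,0],
    [1,0,0,0,0,0,0],
    [1,0,0,0,0,0,0],
    [1,0,0,0,0,0,0],
    [1,0,0,0,0,0,0],
    [1,0,0,0,0,0,0],
    [1,0,0,0,0,0,0]
  ]
}}

```text
time_s: 3.63
tcp_pos: [0.5127, 0.065, 0.0805]
ee_rot: [[-0.336, -0.942, -0.0], [-0.942, 0.336, -0.0], [0.0, 0.0, -1.0]]
wrist_force: [-0.5, 0.1, 0.0]
gripper_width: 0.326
```

```bash
python3 - <<'E'
from pose import *
from station import sense,capture
from h import *
c=capture("side");crop(c,"side3",220,180,320,280,6)
s=sense();print(get()[0],s["tcp_pos"],s["wrist_force"],s["moment"],s["gripper_width"]*87)
E
```

```text
[0.51215093 0.06461346 0.081     ] [0.51274818 0.06497642 0.08052848] [1.21717192 0.52885805 0.26497477] [ 0.03475969 -0.07028994  0.01964277] 24.48094295677413
```

Request:
{"api": "jog_arm", "payload": {
  "moves": [
    [1,0,0,0,0,0,0],
    [1,0,0,0,0,0,0],
    [1,0,0,0,0,0,0],
    [1,0,0,0,0,0,0],
    [1,0,0,0,0,0,0],
    [1,0,0,0,0,0,0],
    [1,0,0,0,0,0,0],
    [1,0,0,0,0,0,0],
    [1,0,0,0,0,0,0],
    [1,0,0,0,0,0,0]
  ]
}}

```text
time_s: 4.52
tcp_pos: [0.5127, 0.0649, 0.0805]
ee_rot: [[-0.336, -0.942, -0.0], [-0.942, 0.336, -0.0], [0.0, 0.0, -1.0]]
wrist_force: [0.7, 0.1, -1.1]
gripper_width: 0.134
```

```bash
python3 - <<'E'
from pose import *
from station import sense,capture
from h import *
c=capture("side");crop(c,"side3",220,180,320,280,6)
s=sense();print(get()[0],s["tcp_pos"],s["wrist_force"],s["moment"],s["gripper_width"]*87)
E
```

```text
[0.51215093 0.06461346 0.081     ] [0.51270568 0.06495045 0.08051388] [ 0.77034679 -0.62342864 -0.35387229] [ 0.08306512 -0.03381919  0.02340507] 11.464402688697183
```

View pics/side3.png

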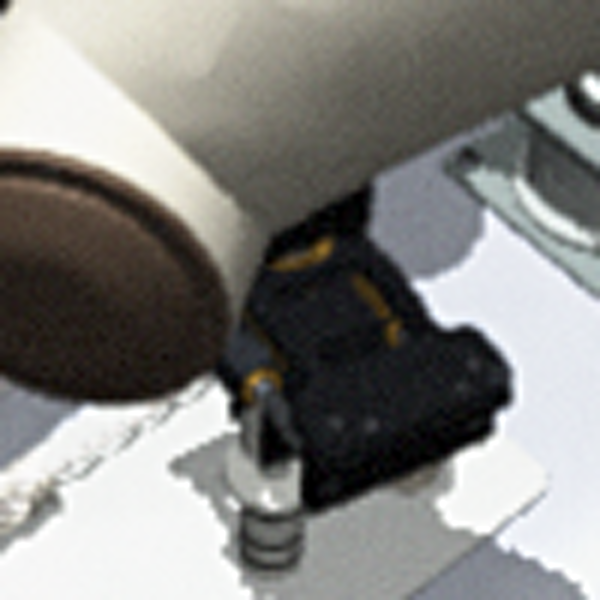

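Request:
{"api": "jog_arm", "payload": {
  "moves": [
    [1,0,0,-0.003,0,0,0],
    [1,0,0,-0.01,0,0,0],
    [1,0,0,-0.025,0,0,0],
    [1,0,0,-0.045,0,0,0],
    [1,0,0,-0.065,0,0,0],
    [1,0,0,-0.085,0,0,0],
    [1,0,0,-0.105,0,0,0],
    [1,0,0,-0.12,0,0,0],
    [1,0,0,-0.12,0,0,0],
    [1,0,0,-0.12,0,0,0]
  ]
}}

```text
time_s: 5.4
tcp_pos: [0.5129, 0.0652, 0.2014]
ee_rot: [[-0.337, -0.942, 0.002], [-0.942, 0.337, 0.001], [-0.002, -0.001, -1.0]]
wrist_force: [0.0, -0.6, -0.5]
gripper_width: 0.137
```

```bash
python3 - <<'E'
from pose import *
from station import sense,capture
from h import *
apply([0,0,-.12,0,0,0])
for n in("side","top"):
    c=capture(n);pickle.dump(c,open(n+"4.pkl","wb"))
c=load("side4");crop(c,"side4",200,150,320,260,6)
s=sense();print(get()[0],s["tcp_pos"],s["wrist_force"],s["moment"],s["gripper_width"]*87)
from scipy.optimize import least_squares
# ring edge fit: gradient-based match of two circles (outer 21, inner 13.6) at z=.07
import scipy.ndimage as nd
for n in ("side0","top0"):
    c=load(n);g=cv2.cvtColor(c["frame"],cv2.COLOR_RGB2GRAY).astype(float)
    th=np.linspace(0,2*np.pi,72,endpoint=False)
    def samp(xy,r):
        P=np.c_[xy[0]+r*np.cos(th),xy[1]+r*np.sin(th),np.full(72,.07)];q=proj(c,P);return nd.map_coordinates(g,[q[:,1],q[:,0]],order=1)
    best=[]
    for x in np.arange(.527,.548,.0005):
        for y in np.arange(-.218,-.195,.0005):
            ring=samp((x,y),.0165).mean()+samp((x,y),.0185).mean()
            best.append((ring-samp((x,y),.0115).mean()-samp((x,y),.023).mean(),x,y))
    best.sort(reverse=True);print(n,best[:3])
    x,y=best[0][1:]
    bx=(290,140,390,240,7) if n=="side0" else (265,195,340,260,9)
    crop(c,"ring_"+n,*bx,[(circ(c,(x,y,.07),.021),(0,255,0)),(circ(c,(x,y,.07),.0136),(255,0,255))])
E
```

```text
[0.51215093 0.06461346 0.201     ] [0.51187299 0.06474507 0.1995064 ] [ 0.95528803 -0.07671516 -1.03124456] [ 0.10718726 -0.05057882 -0.04144888] 11.931716801708742
side0 [(np.float64(200.35671963023373), np.float64(0.5369999999999989), np.float64(-0.2045)), (np.float64(198.89763408081285), np.float64(0.5369999999999989), np.float64(-0.205)), (np.float64(198.47083700159098), np.float64(0.5374999999999989), np.float64(-0.2045))]
top0 [(np.float64(108.25494900408745), np.float64(0.536499999999999), np.float64(-0.208)), (np.float64(108.13017154249007), np.float64(0.5369999999999989), np.float64(-0.208)), (np.float64(108.11725587198941), np.float64(0.536499999999999), np.float64(-0.2075))]
```

View pics/side4.png

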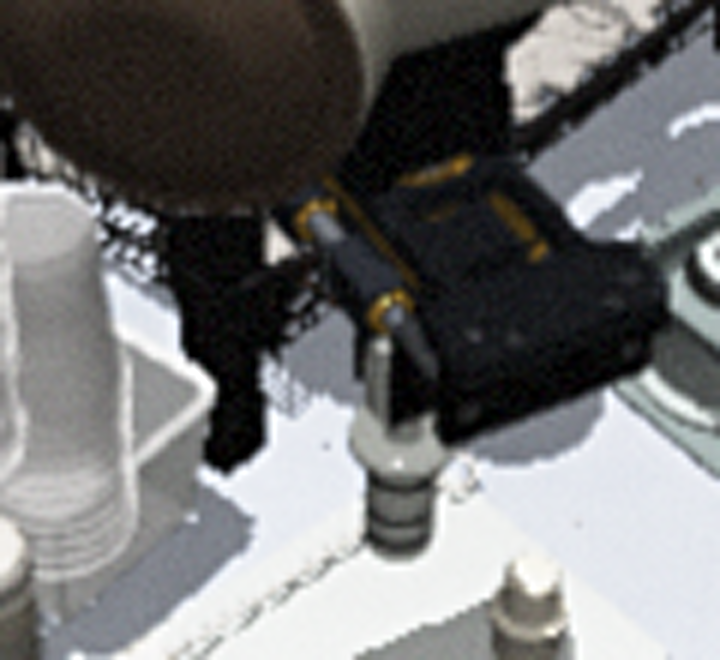

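View pics/ring_side0.png

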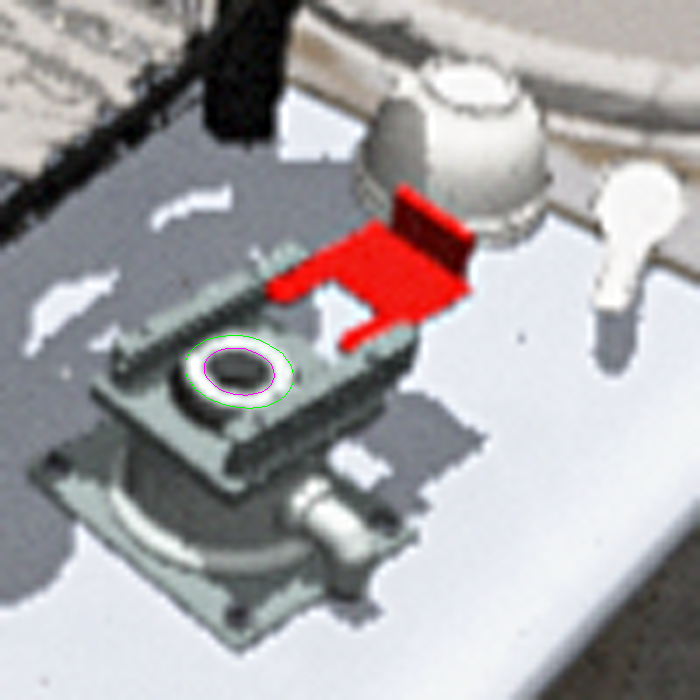

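View pics/ring_top0.png

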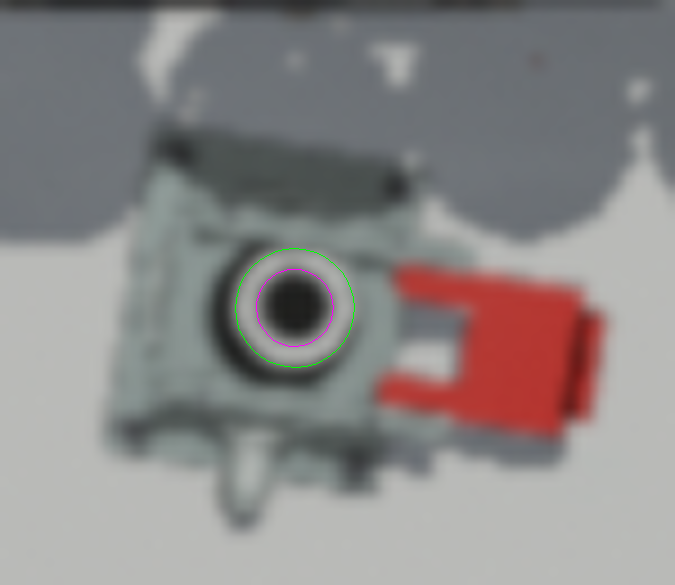

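```bash
cat >> pose.py <<'E'
H=.076;OFFX=0.0
YAW=np.radians(-106.8)-.05
def lean_pose(bore,elat,zF,th,psi=0,off=(0,0)):
    """TCP pose for a lean th toward tool x; foot low edge at elat along u from bore, foot centre at zF"""
    R0=down(YAW);u=R0[:,0]
    R=R0@Ro.from_rotvec([0,-th,0]).as_matrix();a=-R[:,2]
    F=np.array([bore[0],bore[1],zF])+u*(elat-.013*np.cos(th))
    return F+a*H-R[:,0]*OFFX,R
E
python3 - <<'E'
from pose import *
p,R=lean_pose((.5368,-.2062),.009,.100,.4);print(p,R,togo(p,R))
E
```

```text
[ 0.52784125 -0.23126934  0.17000064] [[-0.30995233 -0.94167753  0.13104574]
 [-0.86734244  0.33651662  0.3667065 ]
 [-0.38941834  0.         -0.92106099]] [ 0.2733 -0.1144  0.031  -0.     -0.4    -0.    ]
```

Request:
{"api": "jog_arm", "payload": {
  "moves": [
    [1,0.015,-0.006,0,0,-0.02,0],
    [1,0.045,-0.018,0,0,-0.06,0],
    [1,0.08,-0.033,0.002,0,-0.12,0],
    [1,0.115,-0.048,0.005,0,-0.18,0],
    [1,0.15,-0.063,0.009,0,-0.24,0],
    [1,0.185,-0.078,0.014,0,-0.3,0],
    [1,0.22,-0.092,0.02,0,-0.35,0],
    [1,0.25,-0.104,0.026,0,-0.38,0],
    [1,0.268,-0.112,0.03,0,-0.4,0],
    [1,0.2735,-0.1145,0.031,0,-0.4,0]
  ]
}}

```text
time_s: 6.33
tcp_pos: [0.5272, -0.2351, 0.1659]
ee_rot: [[-0.317, -0.94, 0.128], [-0.865, 0.342, 0.368], [-0.389, 0.005, -0.921]]
wrist_force: [0.4, 0.3, -1.1]
gripper_width: 0.133
```

```bash
cat > look.py <<'E'
from pose import *
from station import sense,capture
from h import *
def st():
    s=sense();p,R=get()
    print("t",round(s["time_s"],2),"cmd",p.round(4),"tcp",s["tcp_pos"].round(4),"err",((s["tcp_pos"]-p)*1e3).round(1),"rot err",Ro.from_matrix(R.T@s["ee_rot"]).as_rotvec().round(4),"\nF",s["wrist_force"].round(2),"M",s["moment"].round(3),"w",round(s["gripper_width"]*87,1))
    return s
def plunger(c,s,H,off=0):
    """draw predicted plunger from measured TCP"""
    R=s["ee_rot"];a=-R[:,2];F=s["tcp_pos"]-a*H+R[:,0]*off
    q=[];th=np.linspace(0,2*np.pi,40,endpoint=False)
    for z,r in((0,.013),(.05,.02),(.056,.02)):
        P=F+a*z+np.outer(np.cos(th)*r,R[:,0])+np.outer(np.sin(th)*r,R[:,1]);q.append((proj(c,P),(0,255,0)))
    return F,q
E
python3 - <<'E'
from look import *
apply([.2735,-.1145,.031,0,-.4,0])
c=capture("side");pickle.dump(c,open("side5.pkl","wb"))
s=st();F,q=plunger(c,s,H)
q.append((circ(c,(.537,-.2045,.07),.0136),(255,0,255)))
crop(c,"side5",280,110,380,210,7);crop(c,"side5o",280,110,380,210,7,q);print(F)
E
```

```text
t 6.38 cmd [ 0.5279 -0.2315  0.17  ] tcp [ 0.5274 -0.2342  0.1664] err [-0.5 -2.8 -3.6] rot err [-0.0028  0.0006  0.0062] 
F [ 0.97 -0.28 -0.78] M [-0.882  0.134 -0.068] w 11.9
[ 0.53718959 -0.20631575  0.09633204]
```

View pics/side5o.png

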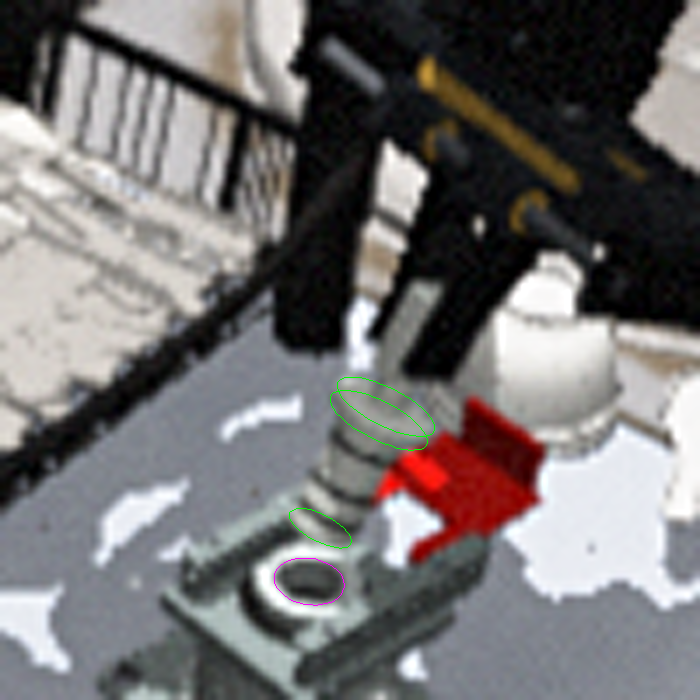

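View pics/side5.png

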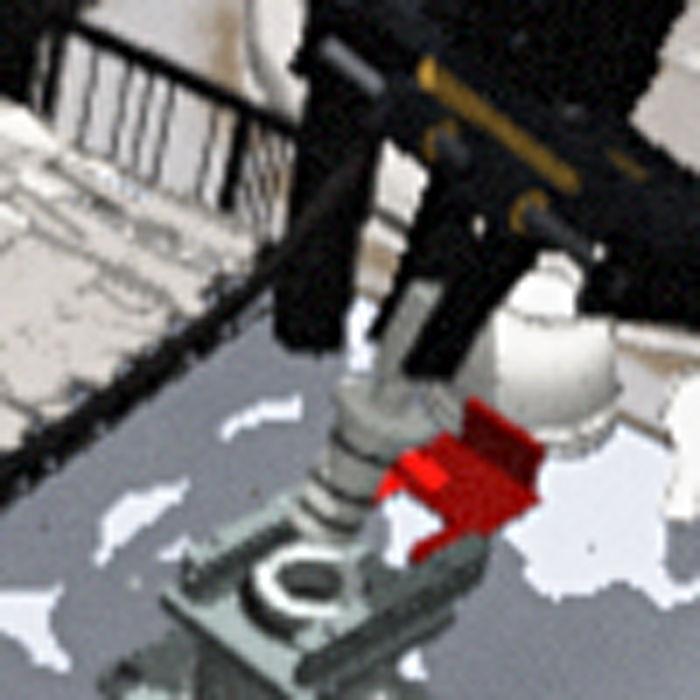

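```bash
python3 - <<'E'
from look import *
c=load("side5");s=st();F,q=plunger(c,s,H)
crop(c,"z5",312,155,347,205,14);crop(c,"z5o",312,155,347,205,14,q+[(circ(c,(.537,-.2045,.07),.0136),(255,0,255)),(circ(c,(.537,-.2045,.07),.021),(255,0,255))])
a=cv2.imread("pics/z5.png");b=cv2.imread("pics/z5o.png");cv2.imwrite("pics/z5c.png",np.hstack([a,b])[:600,:800*2][:, :980][:, :])
cv2.imwrite("pics/z5c.png",cv2.resize(np.hstack([a,b]),(784,560)))
E
```

```text
t 6.38 cmd [ 0.5279 -0.2315  0.17  ] tcp [ 0.5274 -0.2342  0.1664] err [-0.5 -2.8 -3.6] rot err [-0.0028  0.0006  0.0062] 
F [ 0.97 -0.28 -0.78] M [-0.882  0.134 -0.068] w 11.9
```

View pics/z5c.png

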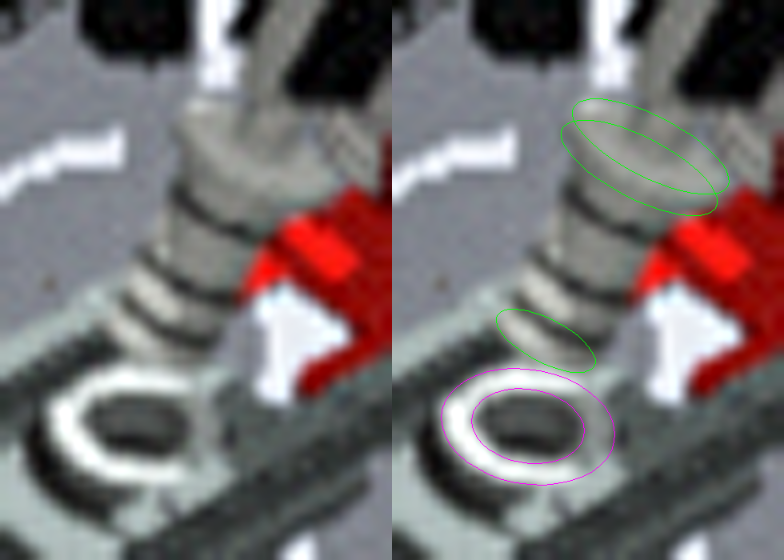

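```bash
python3 - <<'E'
from look import *
for z in(.082,.0725): print(togo(*lean_pose((.537,-.2045),.009,z,.4)))
E
```

```text
[ 0.0053  0.0005  0.0173 -0.      0.     -0.    ]
[ 0.009   0.0005  0.026  -0.      0.     -0.    ]
```

Request:
{"api": "jog_arm", "payload": {
  "moves": [
    [1,0.001,0,0.002,0,0,0],
    [1,0.002,0,0.005,0,0,0],
    [1,0.003,0,0.008,0,0,0],
    [1,0.004,0,0.011,0,0,0],
    [1,0.005,0,0.014,0,0,0],
    [1,0.005,0.0005,0.017,0,0,0],
    [1,0.005,0.0005,0.017,0,0,0],
    [1,0.005,0.0005,0.017,0,0,0],
    [1,0.005,0.0005,0.017,0,0,0],
    [1,0.005,0.0005,0.017,0,0,0]
  ]
}}

```text
time_s: 7.22
tcp_pos: [0.5289, -0.2291, 0.1522]
ee_rot: [[-0.31, -0.942, 0.131], [-0.868, 0.336, 0.367], [-0.389, -0.0, -0.921]]
wrist_force: [-0.0, -0.9, -0.5]
gripper_width: 0.131
```

```bash
cat > zoom.py <<'E'
from look import *
import sys
def zoom(name,B=(.537,-.2045),box=(312,150,352,205)):
    c=capture("side");s=st();F,q=plunger(c,s,H,OFFX)
    k=10;crop(c,"a",*box,k);crop(c,"b",*box,k,q+[(circ(c,(*B,.07),.0136),(255,0,255)),(circ(c,(*B,.07),.021),(255,0,255))])
    cv2.imwrite("pics/"+name+".png",np.hstack([cv2.imread("pics/a.png"),cv2.imread("pics/b.png")]))
    u=down(YAW);d=(F-[*B,.07]);th=np.arccos(-s["ee_rot"][2,2])
    print("F",F.round(4),"along u",((d@u[:,0])*1e3).round(2),"across",((d@u[:,1])*1e3).round(2),"lean",th.round(3),"Ez",(F[2]-.013*np.sin(th)).round(4),"Elat",((d@u[:,0])*1e3+13*np.cos(th)).round(2))
    return s,F
E
python3 - <<'E'
from zoom import *
apply([.005,.0005,.017,0,0,0]);zoom("z6")
E
```

```text
t 7.27 cmd [ 0.5281 -0.2294  0.1524] tcp [ 0.5289 -0.2292  0.1522] err [ 0.8  0.2 -0.2] rot err [ 0.0004  0.0001 -0.0003] 
F [-0.47 -0.36 -1.45] M [-0.779  0.264 -0.03 ] w 12.0
F [ 0.5389 -0.2013  0.0822] along u -3.64 across -0.75 lean 0.4 Ez 0.0771 Elat 8.34
```

View pics/z6.png

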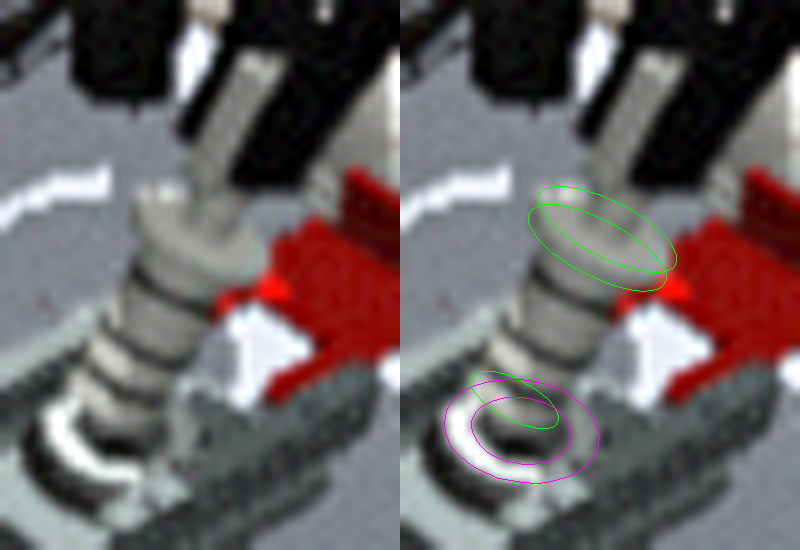

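Request:
{"api": "jog_arm", "payload": {
  "moves": [
    [1,0.0005,0.0002,0.001,0,0,0],
    [1,0.001,0.0004,0.002,0,0,0],
    [1,0.0015,0.0006,0.003,0,0,0],
    [1,0.002,0.0007,0.004,0,0,0],
    [1,0.0025,0.0007,0.005,0,0,0],
    [1,0.003,0.0007,0.0053,0,0,0],
    [1,0.003,0.0007,0.0053,0,0,0],
    [1,0.003,0.0007,0.0053,0,0,0],
    [1,0.003,0.0007,0.0053,0,0,0],
    [1,0.003,0.0007,0.0053,0,0,0]
  ]
}}

```text
time_s: 8.1
tcp_pos: [0.528, -0.2295, 0.146]
ee_rot: [[-0.31, -0.942, 0.131], [-0.867, 0.336, 0.367], [-0.389, -0.0, -0.921]]
wrist_force: [0.3, -0.3, -1.3]
gripper_width: 0.133
```

```bash
python3 - <<'E'
from zoom import *
apply([.003,.0007,.0053,0,0,0]);zoom("z7")
E
```

```text
t 8.15 cmd [ 0.5272 -0.2298  0.1463] tcp [ 0.528  -0.2295  0.146 ] err [ 0.7  0.3 -0.4] rot err [ 0.0001  0.     -0.0003] 
F [ 0.18 -1.1  -0.82] M [-0.777  0.219 -0.05 ] w 11.8
F [ 0.5379 -0.2016  0.076 ] along u -3.02 across 0.08 lean 0.4 Ez 0.0709 Elat 8.95
```

View pics/z7.png

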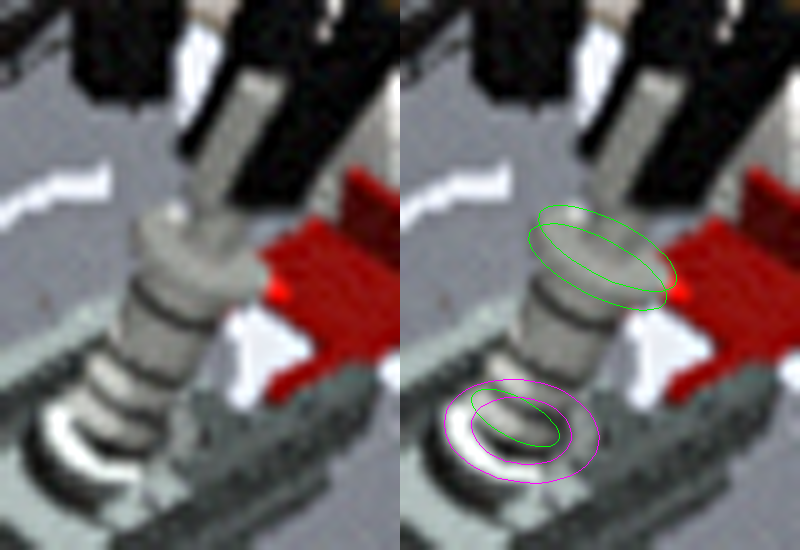

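Request:
{"api": "jog_arm", "payload": {
  "moves": [
    [1,0.0002,0,0.0004,0,0,0],
    [1,0.0003,0,0.0008,0,0,0],
    [1,0.0005,0,0.0012,0,0,0],
    [1,0.0007,0,0.0016,0,0,0],
    [1,0.0009,0,0.002,0,0,0],
    [1,0.001,0,0.0024,0,0,0],
    [1,0.0012,0,0.0028,0,0,0],
    [1,0.0012,0,0.0028,0,0,0],
    [1,0.0012,0,0.0028,0,0,0],
    [1,0.0012,0,0.0028,0,0,0]
  ]
}}

```text
time_s: 8.98
tcp_pos: [0.5279, -0.2295, 0.1429]
ee_rot: [[-0.31, -0.942, 0.131], [-0.867, 0.336, 0.367], [-0.389, -0.0, -0.921]]
wrist_force: [-0.1, -0.1, -0.6]
gripper_width: 0.136
```

```bash
python3 - <<'E'
from zoom import *
apply([.0012,0,.0028,0,0,0]);zoom("z8")
E
```

```text
t 9.03 cmd [ 0.5272 -0.2298  0.1433] tcp [ 0.528  -0.2295  0.1429] err [ 0.7  0.3 -0.4] rot err [ 0.      0.     -0.0003] 
F [ 1.28  0.54 -0.39] M [-0.826  0.255  0.024] w 11.9
F [ 0.5379 -0.2016  0.0729] along u -3.01 across 0.09 lean 0.4 Ez 0.0678 Elat 8.97
```

View pics/z8.png

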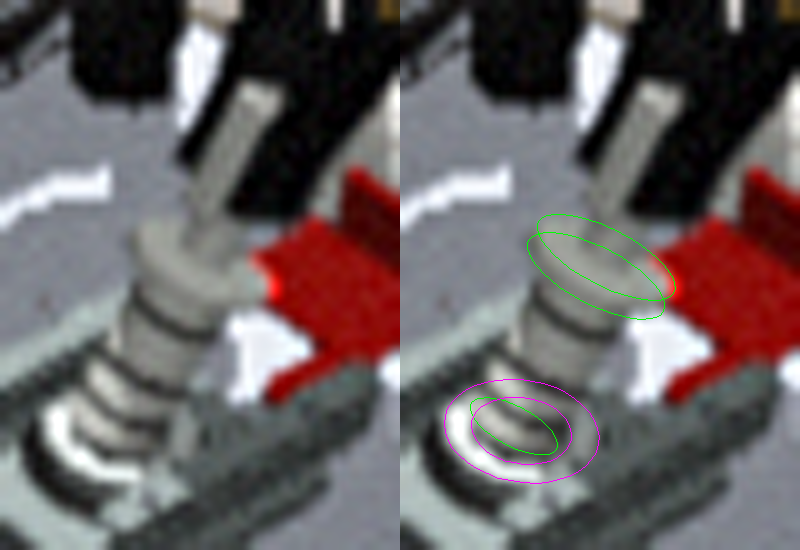

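Request:
{"api": "jog_arm", "payload": {
  "moves": [
    [1,0.0001,0,0.0003,0,0,0],
    [1,0.0002,0,0.0006,0,0,0],
    [1,0.0004,0,0.0009,0,0,0],
    [1,0.0005,0,0.0012,0,0,0],
    [1,0.0006,0,0.0014,0,0,0],
    [1,0.0006,0,0.0014,0,0,0],
    [1,0.0006,0,0.0014,0,0,0],
    [1,0.0006,0,0.0014,0,0,0],
    [1,0.0006,0,0.0014,0,0,0],
    [1,0.0006,0,0.0014,0,0,0]
  ]
}}

```text
time_s: 9.87
tcp_pos: [0.5279, -0.2295, 0.1413]
ee_rot: [[-0.31, -0.942, 0.131], [-0.867, 0.336, 0.367], [-0.389, -0.0, -0.921]]
wrist_force: [-0.4, 0.4, -1.3]
gripper_width: 0.133
```

```bash
python3 - <<'E'
from zoom import *
apply([.0006,0,.0014,0,0,0]);s,F=zoom("z9")
# straighten to .25 keeping E depth & lateral 10
p,R=get();M=s["tcp_pos"]
for th,el,Ez in((.3,.0105,.0665),(.25,.011,.0665),(.2,.0115,.0665)):
    tp,tR=lean_pose((.537,-.2045),el,Ez+.013*np.sin(th),th)
    print(th,togo(tp-(M-p),tR))
E
```

```text
t 9.92 cmd [ 0.5272 -0.2298  0.1418] tcp [ 0.5279 -0.2295  0.1414] err [ 0.7  0.3 -0.4] rot err [ 0.      0.     -0.0002] 
F [-0.01  0.05 -1.15] M [-0.792  0.225  0.027] w 11.6
F [ 0.5379 -0.2016  0.0714] along u -2.99 across 0.12 lean 0.4 Ez 0.0663 Elat 8.99
0.3 [-0.0062 -0.0001  0.0009 -0.      0.1    -0.    ]
0.25 [-9.4e-03 -1.0e-04  1.8e-03 -0.0e+00  1.5e-01 -0.0e+00]
0.2 [-1.26e-02 -1.00e-04  2.90e-03 -0.00e+00  2.00e-01 -0.00e+00]
```

View pics/z9.png

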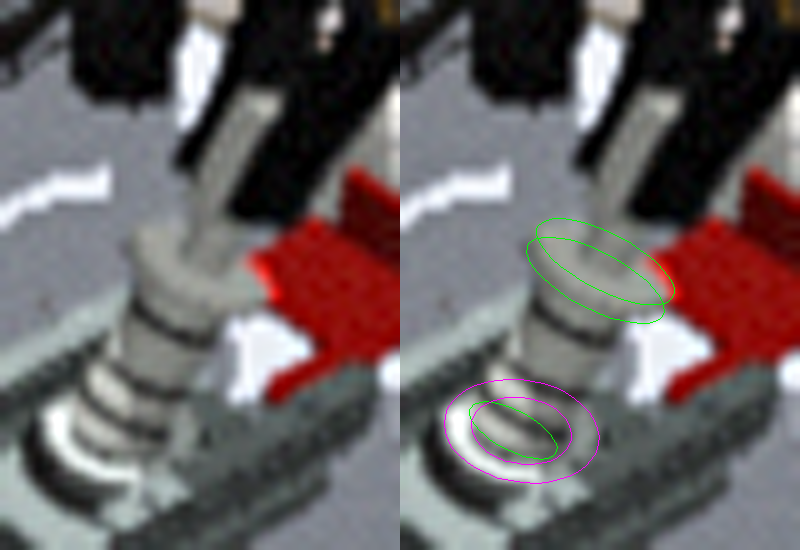

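Request:
{"api": "jog_arm", "payload": {
  "moves": [
    [1,-0.0015,0,0.0002,0,0.025,0],
    [1,-0.0031,0,0.0005,0,0.05,0],
    [1,-0.0047,0,0.0007,0,0.075,0],
    [1,-0.0062,0,0.0009,0,0.1,0],
    [1,-0.0078,0,0.0013,0,0.125,0],
    [1,-0.0094,0,0.0018,0,0.15,0],
    [1,-0.011,0,0.0023,0,0.175,0],
    [1,-0.0126,0,0.0029,0,0.2,0],
    [1,-0.0126,0,0.0029,0,0.2,0],
    [1,-0.0126,0,0.0029,0,0.2,0]
  ]
}}

```text
time_s: 10.75
tcp_pos: [0.5324, -0.217, 0.1437]
ee_rot: [[-0.329, -0.942, 0.067], [-0.923, 0.335, 0.188], [-0.199, -0.0, -0.98]]
wrist_force: [-0.6, -0.3, -0.2]
gripper_width: 0.136
```

```bash
python3 - <<'E'
from zoom import *
apply([-.0126,0,.0029,0,.2,0]);s,F=zoom("z10")
p,R=get();print("u in tool",R.T@down(YAW)[:,0],"down in tool",R.T@[0,0,-1])
E
```

```text
t 10.8 cmd [ 0.5315 -0.2179  0.144 ] tcp [ 0.5323 -0.2174  0.1437] err [ 0.8  0.5 -0.3] rot err [ 0.0001 -0.0007 -0.0005] 
F [ 0.28  0.28 -1.06] M [-0.344  0.049 -0.059] w 11.8
F [ 0.5374 -0.2031  0.0692] along u -1.45 across 0.11 lean 0.201 Ez 0.0666 Elat 11.29
u in tool [ 9.80066578e-01 -2.02888550e-05 -1.98669331e-01] down in tool [0.19866933 0.         0.98006658]
```

View pics/z10.png

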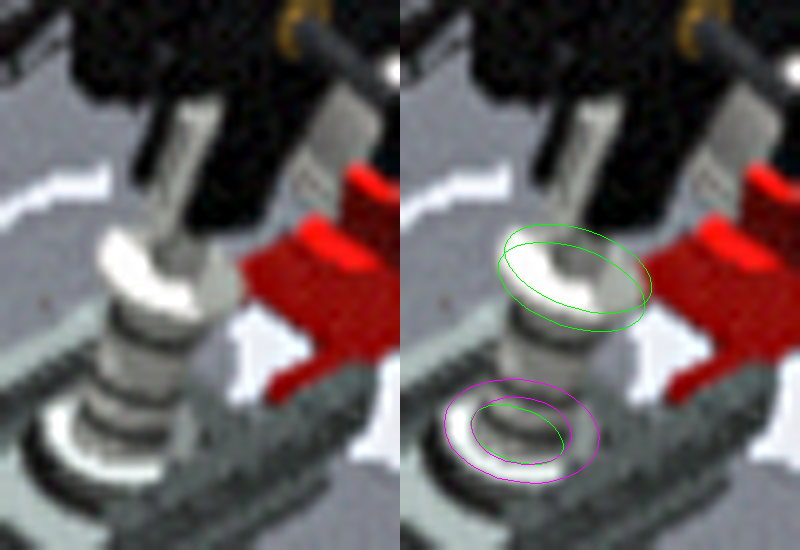

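Request:
{"api": "jog_arm", "payload": {
  "moves": [
    [1,0.0003,0,-0.0001,0,0,0],
    [1,0.0006,0,-0.0001,0,0,0],
    [1,0.0009,0,-0.0002,0,0,0],
    [1,0.0012,0,-0.0002,0,0,0],
    [1,0.0015,0,-0.0003,0,0,0],
    [1,0.0015,0,-0.0003,0,0,0],
    [1,0.0015,0,-0.0003,0,0,0],
    [1,0.0015,0,-0.0003,0,0,0],
    [1,0.0015,0,-0.0003,0,0,0],
    [1,0.0015,0,-0.0003,0,0,0]
  ]
}}

```text
time_s: 11.63
tcp_pos: [0.5317, -0.2189, 0.1436]
ee_rot: [[-0.329, -0.942, 0.067], [-0.923, 0.336, 0.187], [-0.199, -0.0, -0.98]]
wrist_force: [-0.5, -0.8, -0.5]
gripper_width: 0.139
```

```bash
python3 - <<'E'
from zoom import *
apply([.0015,0,-.0003,0,0,0]);s,F=zoom("z11")
E
```

```text
t 11.68 cmd [ 0.531  -0.2193  0.144 ] tcp [ 0.5317 -0.2189  0.1436] err [ 0.7  0.4 -0.4] rot err [-0.      0.     -0.0003] 
F [ 0.16  0.25 -0.71] M [-0.331  0.042 -0.01 ] w 11.9
F [ 0.5368 -0.2047  0.0691] along u 0.24 across 0.15 lean 0.2 Ez 0.0665 Elat 12.98
```

Request:
{"api": "jog_arm", "payload": {
  "moves": [
    [1,0.0002,0,0,0,0,0],
    [1,0.0004,0,-0.0001,0,0,0],
    [1,0.0006,0,-0.0001,0,0,0],
    [1,0.0008,0,-0.0002,0,0,0],
    [1,0.001,0,-0.0002,0,0,0],
    [1,0.001,0,-0.0002,0,0,0],
    [1,0.001,0,-0.0002,0,0,0],
    [1,0.001,0,-0.0002,0,0,0],
    [1,0.001,0,-0.0002,0,0,0],
    [1,0.001,0,-0.0002,0,0,0]
  ]
}}

```text
time_s: 12.52
tcp_pos: [0.5314, -0.2198, 0.1435]
ee_rot: [[-0.33, -0.942, 0.067], [-0.923, 0.336, 0.187], [-0.199, 0.0, -0.98]]
wrist_force: [-0.2, 1.1, -1.0]
gripper_width: 0.132
```

```bash
python3 - <<'E'
from zoom import *
apply([.001,0,-.0002,0,0,0]);s,F=zoom("z12")
E
```

```text
t 12.57 cmd [ 0.5307 -0.2203  0.144 ] tcp [ 0.5314 -0.2198  0.1435] err [ 0.7  0.4 -0.5] rot err [-0.0001 -0.0001 -0.0002] 
F [-0.22  0.73 -0.82] M [-0.004 -0.074 -0.007] w 12.1
F [ 0.5364 -0.2056  0.0691] along u 1.21 across 0.17 lean 0.2 Ez 0.0665 Elat 13.95
```

View pics/z12.png

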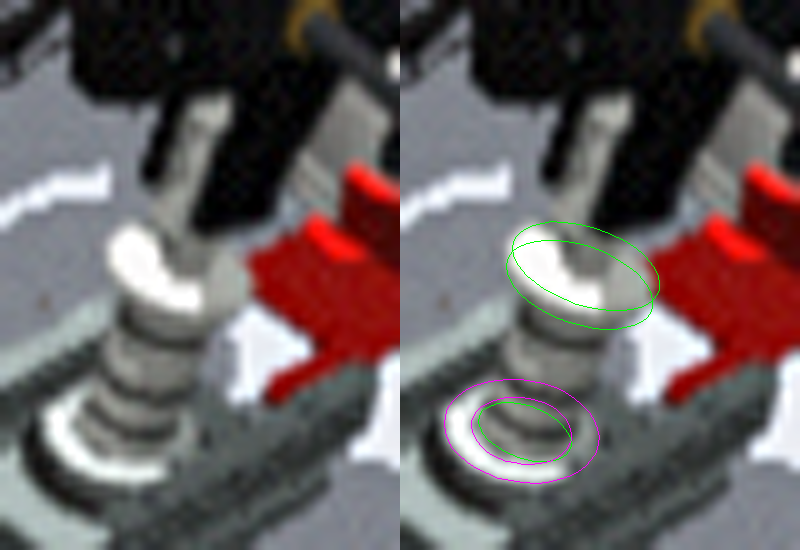

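```bash
python3 - <<'E'
from look import *
s=st();p,R=get();M=s["tcp_pos"]
B=(.5365,-.2052)
for th,fl,zF in((.2,-.0003,.0691),(.15,-.0001,.0686),(.1,0,.068),(.05,0,.0673),(0,0,.0665)):
    tp,tR=lean_pose(B,fl+.013*np.cos(th),zF,th)
    print(th,togo(tp-(M-p),tR))
E
```

```text
t 12.57 cmd [ 0.5307 -0.2203  0.144 ] tcp [ 0.5314 -0.2198  0.1435] err [ 0.7  0.4 -0.5] rot err [-0.0001 -0.0001 -0.0002] 
F [-0.22  0.73 -0.82] M [-0.004 -0.074 -0.007] w 12.1
0.2 [-0.0007  0.0001  0.0001 -0.     -0.     -0.    ]
0.15 [-0.0042  0.0001  0.0006 -0.      0.05   -0.    ]
0.1 [-0.0078  0.0001  0.0015 -0.      0.1    -0.    ]
0.05 [-1.14e-02  1.00e-04  2.70e-03 -0.00e+00  1.50e-01 -0.00e+00]
0 [-1.5e-02  1.0e-04  4.1e-03 -0.0e+00  2.0e-01 -0.0e+00]
```

Back off the wall, then straighten to 0.1 rad.

Request:
{"api": "jog_arm", "payload": {
  "moves": [
    [1,-0.0007,0.0001,0.0001,0,0,0],
    [1,-0.0024,0.0001,0.0003,0,0.025,0],
    [1,-0.0042,0.0001,0.0006,0,0.05,0],
    [1,-0.0052,0.0001,0.0008,0,0.065,0],
    [1,-0.0062,0.0001,0.0011,0,0.08,0],
    [1,-0.007,0.0001,0.0013,0,0.09,0],
    [1,-0.0078,0.0001,0.0015,0,0.1,0],
    [1,-0.0078,0.0001,0.0015,0,0.1,0],
    [1,-0.0078,0.0001,0.0015,0,0.1,0],
    [1,-0.0078,0.0001,0.0015,0,0.1,0]
  ]
}}

```text
time_s: 13.4
tcp_pos: [0.5339, -0.2125, 0.1436]
ee_rot: [[-0.335, -0.942, 0.034], [-0.937, 0.337, 0.094], [-0.1, 0.0, -0.995]]
wrist_force: [0.1, 0.6, -1.3]
gripper_width: 0.134
```

```bash
python3 - <<'E'
from zoom import *
apply([-.0078,.0001,.0015,0,.1,0]);s,F=zoom("z13",(.5365,-.2052))
E
```

```text
t 13.45 cmd [ 0.5332 -0.2127  0.1441] tcp [ 0.5338 -0.2125  0.1436] err [ 0.6  0.2 -0.5] rot err [-0.0001 -0.0002  0.0002] 
F [ 0.28 -0.03 -1.29] M [-0.08   0.042  0.07 ] w 11.9
F [ 0.5364 -0.2054  0.068 ] along u 0.19 across 0.04 lean 0.1 Ez 0.0667 Elat 13.13
```

View pics/z13.png

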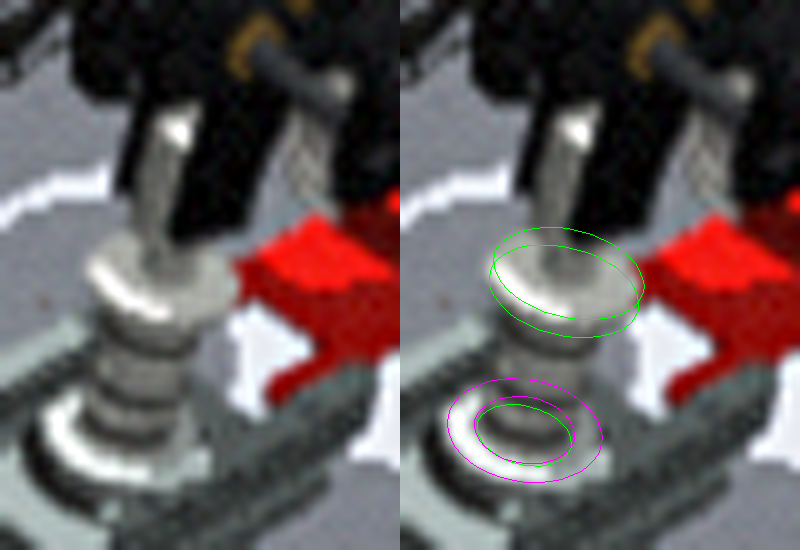

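```bash
python3 - <<'E'
from look import *
s=st();p,R=get();M=s["tcp_pos"]
B=(.5365,-.2052)
for th,fl,zF in((.05,0,.0673),(0,0,.0665)):
    tp,tR=lean_pose(B,fl+.013*np.cos(th),zF,th)
    print(th,togo(tp-(M-p),tR))
E
```

```text
t 13.45 cmd [ 0.5332 -0.2127  0.1441] tcp [ 0.5338 -0.2125  0.1436] err [ 0.6  0.2 -0.5] rot err [-0.0001 -0.0002  0.0002] 
F [ 0.28 -0.03 -1.29] M [-0.08   0.042  0.07 ] w 11.9
0.05 [-0.0039 -0.      0.0008 -0.      0.05   -0.    ]
0 [-0.0076 -0.      0.0019 -0.      0.1    -0.    ]
```

Request:
{"api": "jog_arm", "payload": {
  "moves": [
    [1,-0.001,0,0.0002,0,0.0125,0],
    [1,-0.002,0,0.0004,0,0.025,0],
    [1,-0.003,0,0.0006,0,0.0375,0],
    [1,-0.0039,0,0.0008,0,0.05,0],
    [1,-0.0048,0,0.001,0,0.0625,0],
    [1,-0.0058,0,0.0013,0,0.075,0],
    [1,-0.0067,0,0.0016,0,0.0875,0],
    [1,-0.0076,0,0.0019,0,0.1,0],
    [1,-0.0076,0,0.0019,0,0.1,0],
    [1,-0.0076,0,0.0019,0,0.1,0]
  ]
}}

```text
time_s: 14.28
tcp_pos: [0.5365, -0.2048, 0.1424]
ee_rot: [[-0.336, -0.942, -0.0], [-0.942, 0.336, -0.0], [0.0, 0.0, -1.0]]
wrist_force: [0.2, -0.1, -0.7]
gripper_width: 0.13
```

```bash
python3 - <<'E'
from zoom import *
apply([-.0076,0,.0019,0,.1,0]);s,F=zoom("z14",(.5365,-.2052))
E
```

```text
t 14.33 cmd [ 0.5359 -0.2054  0.143 ] tcp [ 0.5365 -0.205   0.1425] err [ 0.7  0.5 -0.5] rot err [-0.0001  0.     -0.0004] 
F [ 0.21 -0.44 -0.75] M [ 0.08  -0.089 -0.012] w 11.5
F [ 0.5365 -0.205   0.0665] along u -0.23 across 0.06 lean 0.0 Ez 0.0665 Elat 12.77
```

View pics/z14.png

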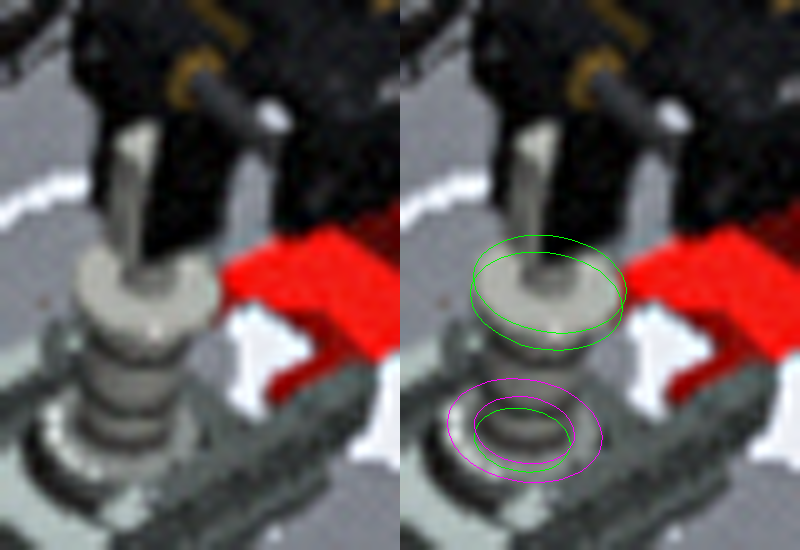

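Request:
{"api": "jog_arm", "payload": {
  "moves": [
    [1,0,0,0.001,0,0,0],
    [1,0,0,0.002,0,0,0],
    [1,0,0,0.003,0,0,0],
    [1,0,0,0.004,0,0,0],
    [1,0,0,0.005,0,0,0],
    [1,0,0,0.006,0,0,0],
    [1,0,0,0.007,0,0,0],
    [1,0,0,0.007,0,0,0],
    [1,0,0,0.007,0,0,0],
    [1,0,0,0.007,0,0,0]
  ]
}}

```text
time_s: 15.17
tcp_pos: [0.5366, -0.2051, 0.1355]
ee_rot: [[-0.336, -0.942, 0.0], [-0.942, 0.336, -0.0], [-0.0, -0.0, -1.0]]
wrist_force: [1.0, 0.3, -0.9]
gripper_width: 0.135
```

```bash
python3 - <<'E'
from zoom import *
apply([0,0,.007,0,0,0]);s,F=zoom("z15",(.5365,-.2052))
E
```

```text
t 15.22 cmd [ 0.5359 -0.2054  0.136 ] tcp [ 0.5366 -0.2051  0.1356] err [ 0.7  0.3 -0.4] rot err [ 0.0001  0.     -0.0003] 
F [ 0.03 -0.29 -0.39] M [ 0.105 -0.063 -0.037] w 11.6
F [ 0.5366 -0.2051  0.0596] along u -0.13 across -0.06 lean 0.0 Ez 0.0596 Elat 12.87
```

View pics/z15.png

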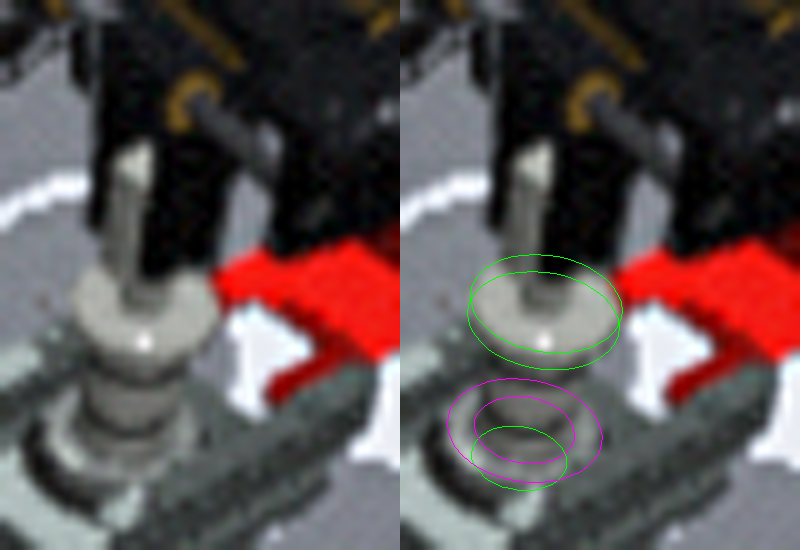

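Request:
{"api": "jog_arm", "payload": {
  "moves": [
    [1,0,0,0.002,0,0,0],
    [1,0,0,0.004,0,0,0],
    [1,0,0,0.006,0,0,0],
    [1,0,0,0.008,0,0,0],
    [1,0,0,0.01,0,0,0],
    [1,0,0,0.012,0,0,0],
    [1,0,0,0.014,0,0,0],
    [1,0,0,0.016,0,0,0],
    [1,0,0,0.016,0,0,0],
    [1,0,0,0.016,0,0,0]
  ]
}}

```text
time_s: 16.05
tcp_pos: [0.5367, -0.2051, 0.1191]
ee_rot: [[-0.336, -0.942, 0.0], [-0.942, 0.336, 0.0], [-0.0, -0.0, -1.0]]
wrist_force: [-0.5, 0.4, 1.2]
gripper_width: 0.133
```

```bash
python3 - <<'E'
from zoom import *
apply([0,0,.016,0,0,0]);s,F=zoom("z16",(.5365,-.2052))
E
```

```text
t 16.1 cmd [ 0.5359 -0.2054  0.12  ] tcp [ 0.5366 -0.2051  0.1192] err [ 0.8  0.3 -0.8] rot err [ 0.0001 -0.0001 -0.0001] 
F [0.62 0.03 0.93] M [ 0.002 -0.322 -0.   ] w 12.0
F [ 0.5367 -0.2051  0.0432] along u -0.15 across -0.11 lean 0.0 Ez 0.0432 Elat 12.85
```

View pics/z16.png

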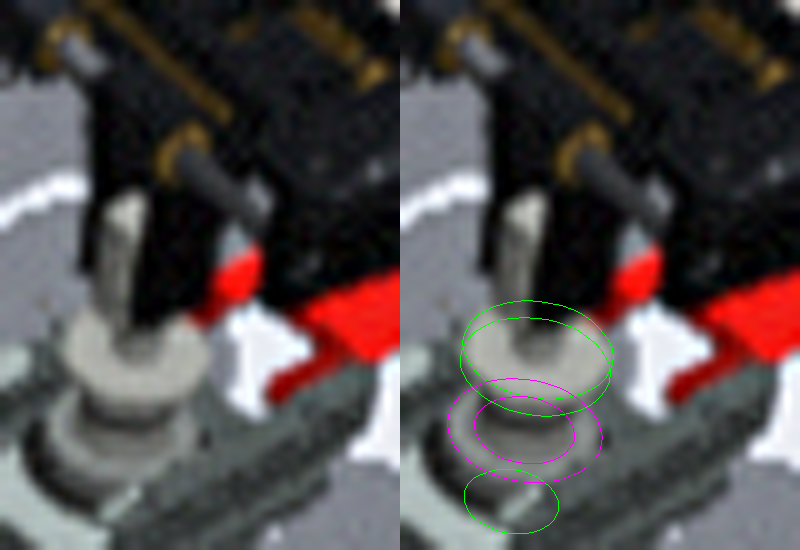

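Request:
{"api": "jog_arm", "payload": {
  "moves": [
    [1,0,-0.0001,0.002,0,0,0],
    [1,0,-0.0002,0.004,0,0,0],
    [1,0,-0.0002,0.006,0,0,0],
    [1,0,-0.0002,0.008,0,0,0],
    [1,0,-0.0002,0.01,0,0,0],
    [1,0,-0.0002,0.012,0,0,0],
    [1,0,-0.0002,0.014,0,0,0],
    [1,0,-0.0002,0.016,0,0,0],
    [1,0,-0.0002,0.018,0,0,0],
    [1,0,-0.0002,0.018,0,0,0]
  ]
}}

```text
time_s: 16.93
tcp_pos: [0.5367, -0.2051, 0.1009]
ee_rot: [[-0.336, -0.942, -0.0], [-0.942, 0.336, 0.0], [-0.0, 0.0, -1.0]]
wrist_force: [0.5, 0.6, 1.3]
gripper_width: 0.136
```

```bash
python3 - <<'E'
from zoom import *
apply([0,-.0002,.018,0,0,0]);s,F=zoom("z17",(.5365,-.2052))
E
```

```text
t 16.98 cmd [ 0.536  -0.2055  0.102 ] tcp [ 0.5367 -0.2051  0.1009] err [ 0.6  0.4 -1. ] rot err [-0.0003 -0.0001 -0.0001] 
F [0.45 0.18 1.2 ] M [ 0.003 -0.384  0.04 ] w 11.7
F [ 0.5366 -0.2051  0.0249] along u -0.15 across -0.09 lean 0.0 Ez 0.0249 Elat 12.85
```

View pics/z17.png

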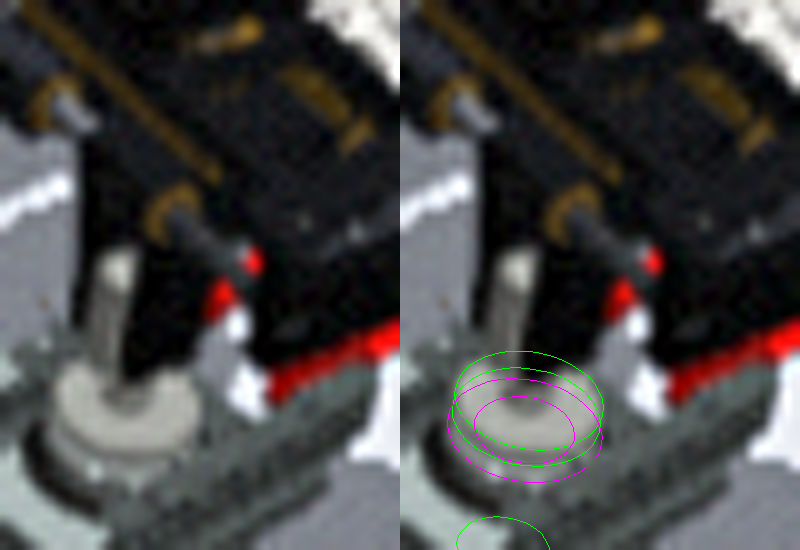

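Request:
{"api": "jog_arm", "payload": {
  "moves": [
    [1,0,0,0.0004,0,0,0],
    [1,0,0,0.0008,0,0,0],
    [1,0,0,0.0012,0,0,0],
    [1,0,0,0.0016,0,0,0],
    [1,0,0,0.002,0,0,0],
    [1,0,0,0.0024,0,0,0],
    [1,0,0,0.0028,0,0,0],
    [1,0,0,0.0032,0,0,0],
    [1,0,0,0.0032,0,0,0],
    [1,0,0,0.0032,0,0,0]
  ]
}}

```text
time_s: 17.82
tcp_pos: [0.5367, -0.2051, 0.0982]
ee_rot: [[-0.336, -0.942, -0.0], [-0.942, 0.336, 0.0], [-0.0, 0.0, -1.0]]
wrist_force: [0.8, -0.6, 2.6]
gripper_width: 0.141
```

```bash
python3 - <<'E'
from zoom import *
apply([0,0,.0032,0,0,0]);s,F=zoom("z18",(.5365,-.2052))
E
```

```text
t 17.87 cmd [ 0.536  -0.2055  0.0988] tcp [ 0.5367 -0.2051  0.0982] err [ 0.7  0.4 -0.5] rot err [-0.0001 -0.     -0.0002] 
F [-0.17 -0.3   3.45] M [ 0.157 -0.146 -0.016] w 12.0
F [ 0.5367 -0.2051  0.0222] along u -0.13 across -0.17 lean 0.0 Ez 0.0222 Elat 12.87
```

View pics/z18.png

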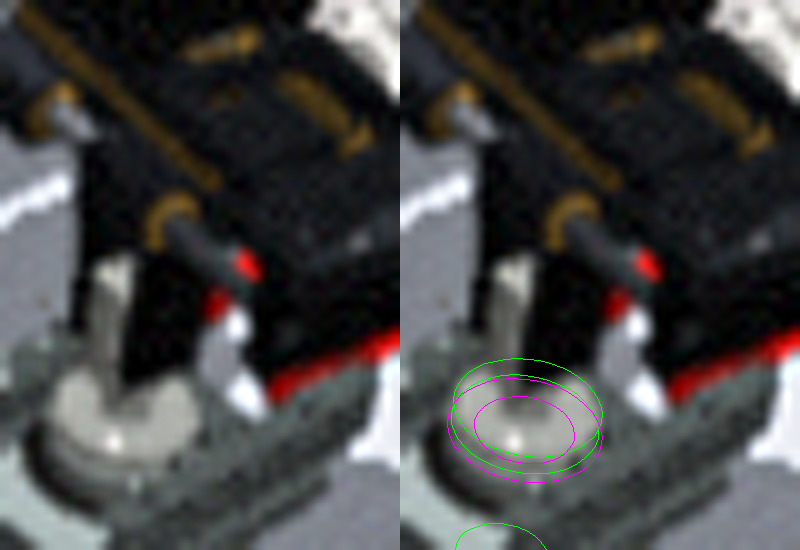

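Request:
{"api": "jog_arm", "payload": {
  "moves": [
    [1,0,0,0.0002,0,0,0],
    [1,0,0,0.0004,0,0,0],
    [1,0,0,0.0006,0,0,0],
    [1,0,0,0.0008,0,0,0],
    [1,0,0,0.001,0,0,0],
    [1,0,0,0.001,0,0,0],
    [1,0,0,0.001,0,0,0],
    [1,0,0,0.001,0,0,0],
    [1,0,0,0.001,0,0,0],
    [1,0,0,0.001,0,0,0]
  ]
}}

```text
time_s: 18.7
tcp_pos: [0.5367, -0.2052, 0.0973]
ee_rot: [[-0.336, -0.942, 0.0], [-0.942, 0.336, 0.0], [-0.0, -0.0, -1.0]]
wrist_force: [0.1, -0.2, 2.4]
gripper_width: 0.137
```

```bash
python3 - <<'E'
from zoom import *
apply([0,0,.001,0,0,0]);s,F=zoom("z19",(.5365,-.2052))
E
```

```text
t 18.75 cmd [ 0.536  -0.2055  0.0978] tcp [ 0.5367 -0.2052  0.0973] err [ 0.7  0.3 -0.5] rot err [-0.      0.     -0.0002] 
F [ 0.23 -0.3   4.72] M [ 0.172 -0.143  0.005] w 11.7
F [ 0.5367 -0.2052  0.0213] along u -0.09 across -0.17 lean 0.0 Ez 0.0213 Elat 12.91
```

View pics/z19.png

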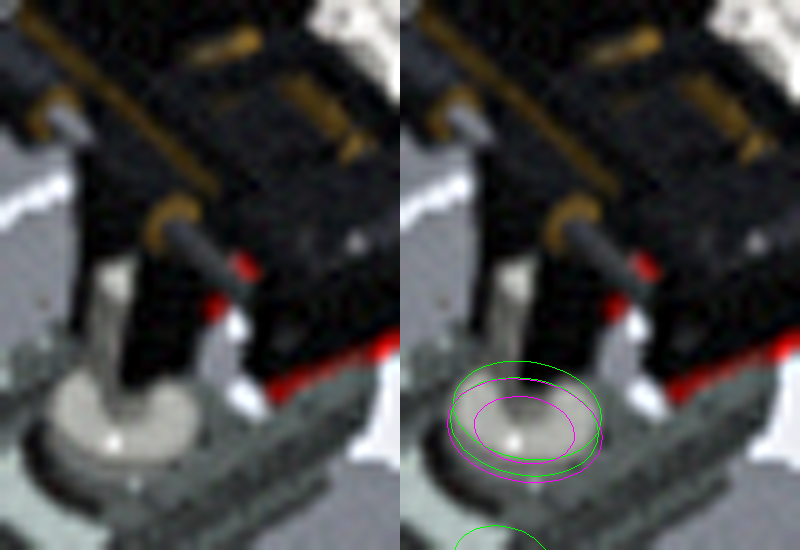

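Request:
{"api": "jog_arm", "payload": {
  "moves": [
    [1,0,0,0.0002,0,0,0],
    [1,0,0,0.0004,0,0,0],
    [1,0,0,0.0006,0,0,0],
    [1,0,0,0.0008,0,0,0],
    [1,0,0,0.001,0,0,0],
    [1,0,0,0.0012,0,0,0],
    [1,0,0,0.0012,0,0,0],
    [1,0,0,0.0012,0,0,0],
    [1,0,0,0.0012,0,0,0],
    [1,0,0,0.0012,0,0,0]
  ]
}}

```text
time_s: 19.58
tcp_pos: [0.5368, -0.2052, 0.0962]
ee_rot: [[-0.336, -0.942, 0.0], [-0.942, 0.336, -0.0], [0.0, -0.0, -1.0]]
wrist_force: [0.8, 0.3, 4.6]
gripper_width: 0.136
```

```bash
python3 - <<'E'
from zoom import *
apply([0,0,.0012,0,0,0]);s=st()
E
```

```text
t 19.58 cmd [ 0.536  -0.2055  0.0966] tcp [ 0.5368 -0.2052  0.0962] err [ 0.7  0.3 -0.4] rot err [ 0.0001  0.     -0.0003] 
F [0.83 0.34 4.63] M [ 0.218 -0.082  0.002] w 11.8
```

Request:
{"api": "jog_arm", "payload": {
  "moves": [
    [1,0,0,0.0002,0,0,0],
    [1,0,0,0.0004,0,0,0],
    [1,0,0,0.0006,0,0,0],
    [1,0,0,0.0008,0,0,0],
    [1,0,0,0.001,0,0,0],
    [1,0,0,0.0012,0,0,0],
    [1,0,0,0.0012,0,0,0],
    [1,0,0,0.0012,0,0,0],
    [1,0,0,0.0012,0,0,0],
    [1,0,0,0.0012,0,0,0]
  ]
}}

```text
time_s: 20.42
tcp_pos: [0.5369, -0.2053, 0.0961]
ee_rot: [[-0.336, -0.942, 0.001], [-0.942, 0.336, -0.001], [0.0, -0.001, -1.0]]
wrist_force: [-1.4, 0.5, 9.9]
gripper_width: 0.138
```

```bash
python3 - <<'E'
from zoom import *
apply([0,0,.0012,0,0,0]);s,F=zoom("z20",(.5365,-.2052))
E
```

```text
t 20.47 cmd [ 0.536  -0.2055  0.0954] tcp [ 0.5369 -0.2053  0.0961] err [0.9 0.2 0.7] rot err [ 0.0008  0.0003 -0.0007] 
F [-1.45  1.28  9.2 ] M [ 0.586  0.398 -0.044] w 11.7
F [ 0.537  -0.2053  0.0201] along u -0.06 across -0.5 lean 0.001 Ez 0.0201 Elat 12.94
```

View pics/z20.png

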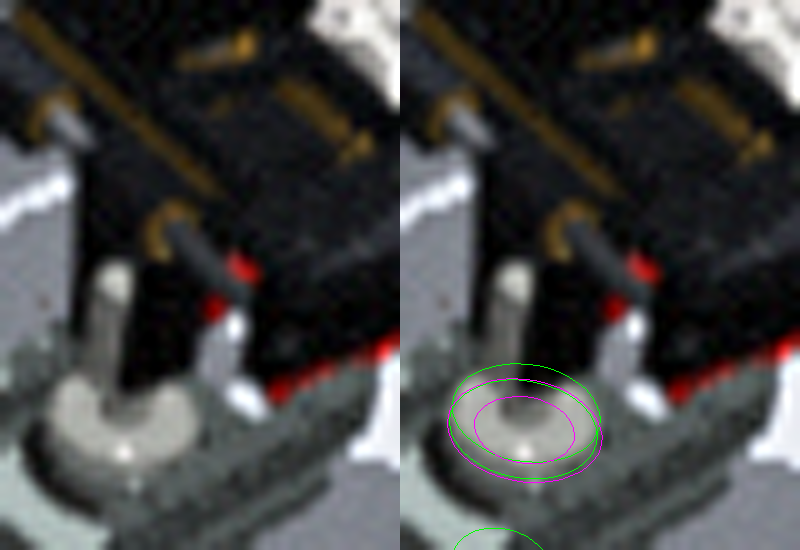

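Request:
{"api": "jog_arm", "payload": {
  "moves": [
    [1,0,0,-0.0006,0,0,0],
    [1,0,0,-0.0006,0,0,0],
    [0,0,0,-0.0006,0,0,0],
    [0,0,0,-0.0006,0,0,0],
    [0,0,0,-0.0006,0,0,0],
    [0,0,0,-0.0006,0,0,0],
    [0,0,0,-0.0006,0,0,0],
    [0,0,0,-0.0006,0,0,0],
    [0,0,0,-0.0006,0,0,0],
    [0,0,0,-0.0006,0,0,0]
  ]
}}

```text
time_s: 21.3
tcp_pos: [0.5367, -0.2051, 0.0954]
ee_rot: [[-0.336, -0.942, -0.0], [-0.942, 0.336, 0.0], [0.0, 0.0, -1.0]]
wrist_force: [-0.0, 0.2, -0.1]
gripper_width: 0.496
```

```bash
python3 - <<'E'
from zoom import *
apply([0,0,-.0006,0,0,0]);s,F=zoom("z21",(.5365,-.2052))
E
```

```text
t 21.35 cmd [ 0.536  -0.2055  0.096 ] tcp [ 0.5367 -0.2051  0.0954] err [ 0.6  0.4 -0.5] rot err [-0.0001  0.     -0.0002] 
F [-0.32 -0.26 -0.05] M [ 0.036 -0.062  0.044] w 43.3
F [ 0.5367 -0.2051  0.0194] along u -0.11 across -0.13 lean 0.0 Ez 0.0194 Elat 12.89
```

View pics/z21.png

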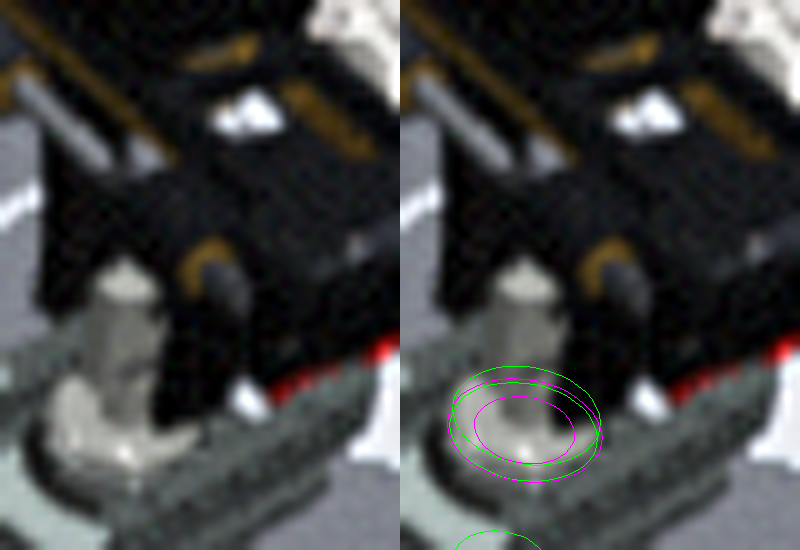

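```bash
python3 - <<'E'
from h import *
s=load("side0");t=load("top0")
print("tab side",atz(s,(352.4,169.8),.104),"top",atz(t,(330,235),.104))
# red mask
for n,c in(("side",s),("top",t)):
    f=c["frame"].astype(int);m=((f[...,0]>120)&(f[...,1]<90)&(f[...,2]<90)).astype(np.uint8)
    if n=="side": m[:, :320]=0;m[:140]=0;m[215:]=0;m[:,375:]=0
    else: m[:, :300]=0;m[:215]=0;m[255:]=0;m[:,345:]=0
    cs,_=cv2.findContours(m,cv2.RETR_EXTERNAL,cv2.CHAIN_APPROX_NONE);k=max(cs,key=cv2.contourArea)
    b=cv2.boxPoints(cv2.minAreaRect(k));print(n,cv2.minAreaRect(k),cv2.contourArea(k))
    W=np.array([atz(c,p,.082)[:2] for p in b]);print(W.round(4))
    for i in range(4):
        d=W[(i+1)%4]-W[i];print(np.linalg.norm(d).round(4),np.degrees(np.arctan2(d[1],d[0])).round(1))
# rails in side: top inner edge of rail +x ; points crop/7
for a,b in(((113,345),(285,250)),((240,440),(415,335))):
    A=atz(s,(a[0]/7+289.5,a[1]/7+139.5),.086);B=atz(s,(b[0]/7+289.5,b[1]/7+139.5),.086);d=A-B;print("rail",A,B,np.degrees(np.arctan2(d[1],d[0])))
E
```

```text
tab side [ 0.51411424 -0.30279706  0.104     ] top [ 0.51660707 -0.30594292  0.104     ]
side ((341.9808654785156, 180.4649658203125), (15.004034042358398, 25.0599308013916), 61.38954162597656) 191.5
[[ 0.5529 -0.2428]
 [ 0.5369 -0.3305]
 [ 0.4907 -0.2941]
 [ 0.5077 -0.2108]]
0.0891 -100.3
0.0588 141.8
0.085 78.5
0.0554 -35.3
top ((319.1300354003906, 233.90460205078125), (22.73255157470703, 16.194091796875), 8.746162414550781) 240.5
[[ 0.5003 -0.236 ]
 [ 0.5505 -0.2447]
 [ 0.5386 -0.3158]
 [ 0.4884 -0.3069]]
0.051 -9.8
0.0721 -99.5
0.051 170.0
0.0719 80.5
rail [ 0.57236551 -0.16766564  0.086     ] [ 0.55631564 -0.2606774   0.086     ] 80.20960137604914
rail [ 0.50602873 -0.15741386  0.086     ] [ 0.4902979  -0.25234271  0.086     ] 80.59092012901436
```

```bash
python3 - <<'E'
from pose import *
T=down(np.radians(-99.8))
print(togo([.510,-.334,.155],T));print(togo([.510,-.334,.0905],T))
E
```

```text
[ 0.1298 -0.0187 -0.059   0.     -0.     -0.1722]
[ 0.1298 -0.0187  0.0055  0.     -0.     -0.1722]
```

Request:
{"api": "jog_arm", "payload": {
  "moves": [
    [0,0,0,-0.012,0,0,0],
    [0,0,0,-0.035,0,0,0],
    [0,0,0,-0.055,0,0,0],
    [0,0,0,-0.06,0,0,0],
    [1,0.02,-0.003,-0.06,0,0,-0.03],
    [1,0.05,-0.007,-0.06,0,0,-0.07],
    [1,0.08,-0.011,-0.06,0,0,-0.11],
    [1,0.11,-0.016,-0.06,0,0,-0.15],
    [1,0.13,-0.0187,-0.06,0,0,-0.172],
    [1,0.13,-0.0187,-0.06,0,0,-0.172]
  ]
}}

```text
time_s: 22.18
tcp_pos: [0.5094, -0.3368, 0.1545]
ee_rot: [[-0.174, -0.985, -0.001], [-0.985, 0.174, 0.0], [0.0, 0.001, -1.0]]
wrist_force: [0.7, -0.2, -0.7]
gripper_width: 0.131
```

```bash
python3 - <<'E'
from zoom import *
apply([.13,-.0187,-.06,0,0,-.172]);s=st()
c=capture("side");pickle.dump(c,open("side22.pkl","wb"));crop(c,"side22",290,90,410,210,6)
E
```

```text
t 22.18 cmd [ 0.5099 -0.3342  0.156 ] tcp [ 0.5094 -0.3368  0.1545] err [-0.5 -2.6 -1.4] rot err [-0.0011  0.0001  0.0033] 
F [ 0.74 -0.18 -0.67] M [ 0.114 -0.16   0.011] w 11.4
```

View pics/side22.png

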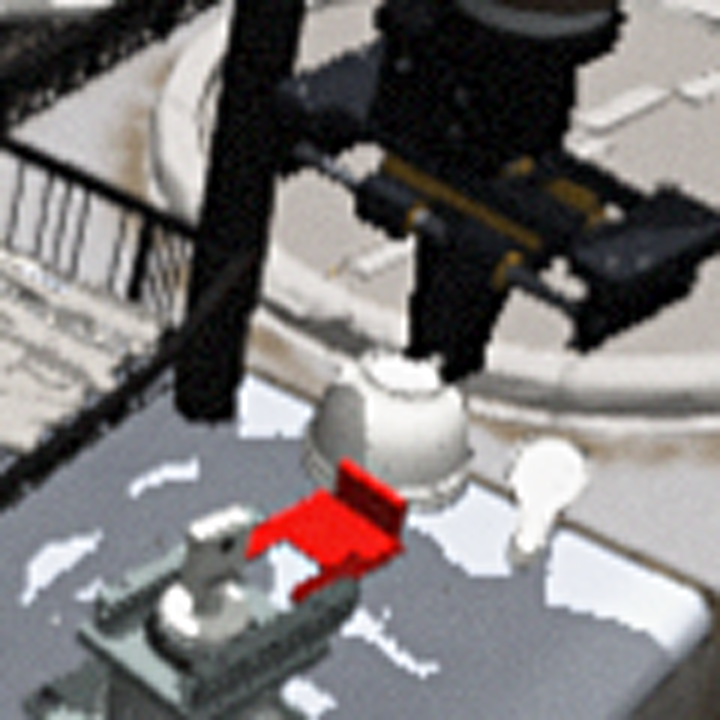

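Request:
{"api": "jog_arm", "payload": {
  "moves": [
    [1,0,0,0.01,0,0,0],
    [1,0,0,0.025,0,0,0],
    [1,0,0,0.04,0,0,0],
    [1,0,0,0.052,0,0,0],
    [1,0,0,0.06,0,0,0],
    [1,0,0,0.065,0,0,0],
    [1,0,0,0.065,0,0,0],
    [1,0,0,0.065,0,0,0],
    [1,0,0,0.065,0,0,0],
    [1,0,0,0.065,0,0,0]
  ]
}}

```text
time_s: 23.07
tcp_pos: [0.5112, -0.334, 0.0914]
ee_rot: [[-0.17, -0.985, 0.002], [-0.985, 0.17, -0.001], [0.0, -0.002, -1.0]]
wrist_force: [0.0, 0.2, -0.7]
gripper_width: 0.005
```

```bash
python3 - <<'E'
from zoom import *
apply([0,0,.065,0,0,0]);s=st()
c=capture("side");pickle.dump(c,open("side23.pkl","wb"));crop(c,"side23",290,90,410,210,6)
E
```

```text
t 23.07 cmd [ 0.5099 -0.3342  0.091 ] tcp [ 0.5112 -0.334   0.0914] err [1.3 0.2 0.4] rot err [ 0.0018  0.0004 -0.0004] 
F [ 0.04  0.24 -0.73] M [ 0.074 -0.038  0.005] w 0.5
```

View pics/side23.png

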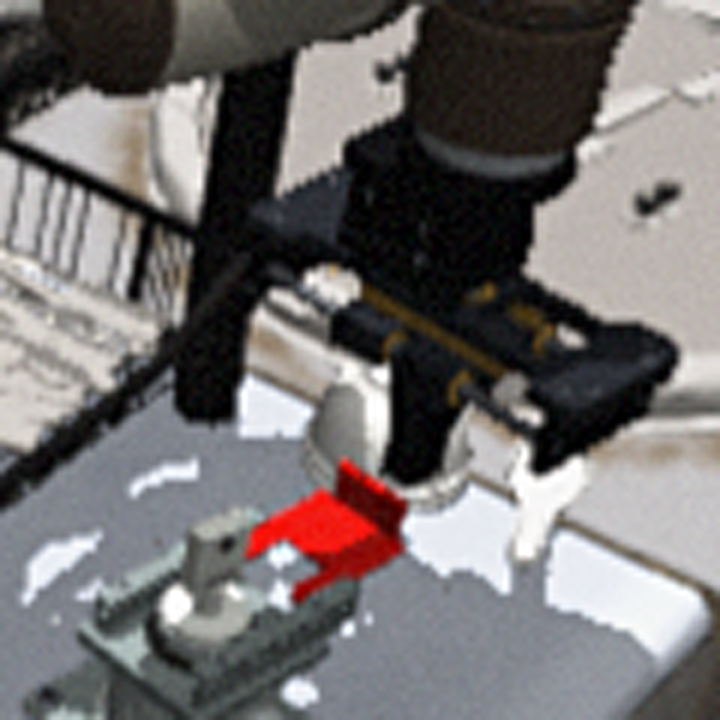

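Request:
{"api": "jog_arm", "payload": {
  "moves": [
    [1,-0.004,0,0,0,0,0],
    [1,-0.008,0,0,0,0,0],
    [1,-0.012,0,0,0,0,0],
    [1,-0.016,0,0,0,0,0],
    [1,-0.02,0,0,0,0,0],
    [1,-0.024,0,0,0,0,0],
    [1,-0.028,0,0,0,0,0],
    [1,-0.032,0,0,0,0,0],
    [1,-0.035,0,0,0,0,0],
    [1,-0.035,0,0,0,0,0]
  ]
}}

```text
time_s: 23.95
tcp_pos: [0.5167, -0.2987, 0.0906]
ee_rot: [[-0.17, -0.986, 0.0], [-0.986, 0.17, 0.0], [-0.0, -0.0, -1.0]]
wrist_force: [0.3, 0.6, -0.5]
gripper_width: 0.002
```

```bash
python3 - <<'E'
from zoom import *
apply([-.035,0,0,0,0,0]);s=st()
c=capture("side");pickle.dump(c,open("side24.pkl","wb"));crop(c,"side24",290,90,410,210,6)
E
```

```text
t 23.95 cmd [ 0.5159 -0.2997  0.091 ] tcp [ 0.5167 -0.2987  0.0906] err [ 0.9  1.1 -0.4] rot err [ 0.0001 -0.0003 -0.0008] 
F [ 0.25  0.58 -0.54] M [ 0.07  -0.096 -0.007] w 0.2
```

View pics/side24.png

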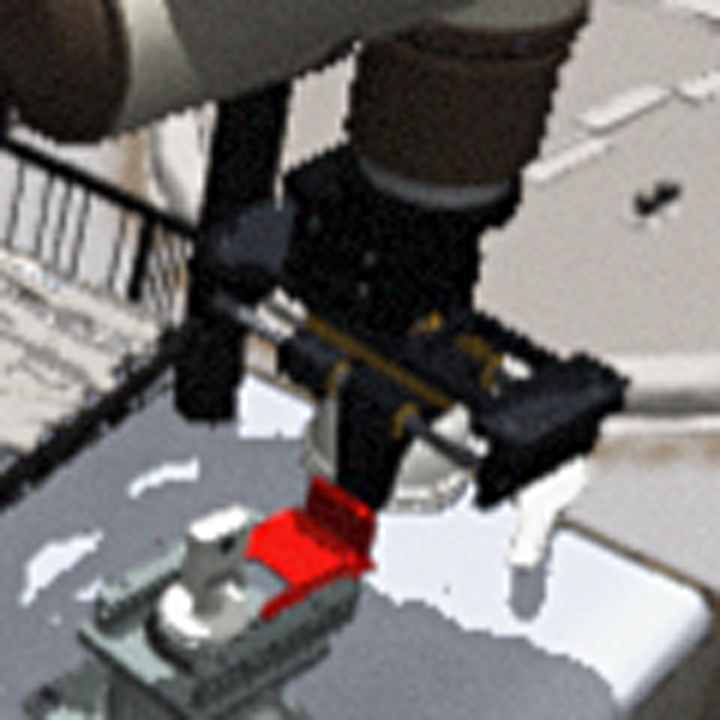

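Request:
{"api": "jog_arm", "payload": {
  "moves": [
    [1,-0.003,0,0,0,0,0],
    [1,-0.006,0,0,0,0,0],
    [1,-0.009,0,0,0,0,0],
    [1,-0.012,0,0,0,0,0],
    [1,-0.015,0,0,0,0,0],
    [1,-0.018,0,0,0,0,0],
    [1,-0.021,0,0,0,0,0],
    [1,-0.024,0,0,0,0,0],
    [1,-0.026,0,0,0,0,0],
    [1,-0.026,0,0,0,0,0]
  ]
}}

```text
time_s: 24.83
tcp_pos: [0.5211, -0.2731, 0.0905]
ee_rot: [[-0.17, -0.985, -0.0], [-0.985, 0.17, 0.0], [-0.0, 0.0, -1.0]]
wrist_force: [0.6, -0.1, -0.3]
gripper_width: 0.006
```

```bash
python3 - <<'E'
from zoom import *
apply([-.026,0,0,0,0,0]);s=st()
c=capture("side");pickle.dump(c,open("side25.pkl","wb"));crop(c,"side25",290,90,410,210,6)
E
```

```text
t 24.83 cmd [ 0.5203 -0.2741  0.091 ] tcp [ 0.5211 -0.2731  0.0905] err [ 0.8  1.  -0.5] rot err [-0.0001 -0.0004 -0.0006] 
F [ 0.59 -0.06 -0.26] M [ 0.039 -0.052 -0.047] w 0.5
```

View pics/side25.png

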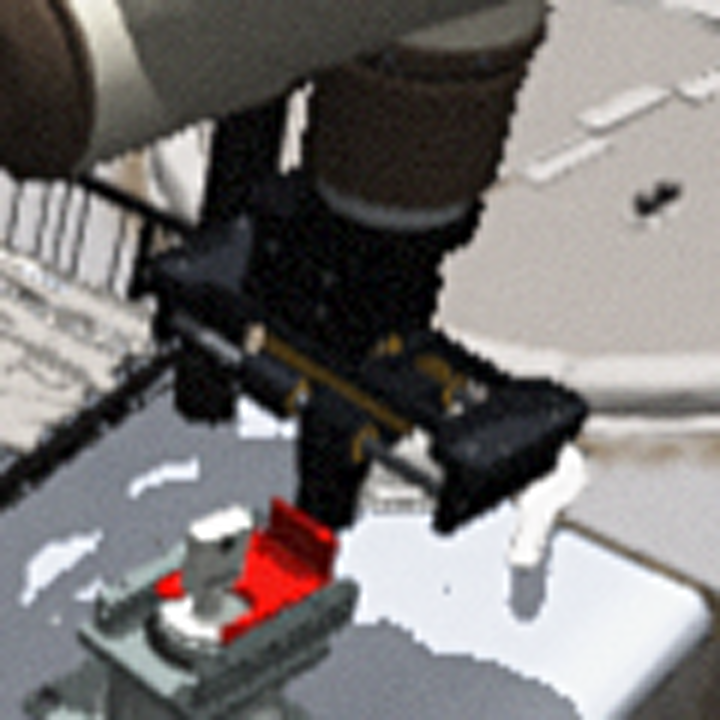

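Keeper prongs pass over the collar cleanly. Push the last few mm in small steps.

Request:
{"api": "jog_arm", "payload": {
  "moves": [
    [1,-0.001,0,0,0,0,0],
    [1,-0.002,0,0,0,0,0],
    [1,-0.003,0,0,0,0,0],
    [1,-0.004,0,0,0,0,0],
    [1,-0.005,0,0,0,0,0],
    [1,-0.005,0,0,0,0,0],
    [1,-0.005,0,0,0,0,0],
    [1,-0.005,0,0,0,0,0],
    [1,-0.005,0,0,0,0,0],
    [1,-0.005,0,0,0,0,0]
  ]
}}

```text
time_s: 25.72
tcp_pos: [0.5215, -0.2698, 0.0905]
ee_rot: [[-0.17, -0.985, -0.0], [-0.985, 0.17, -0.001], [0.001, 0.0, -1.0]]
wrist_force: [-0.7, -5.7, -1.9]
gripper_width: 0.008
```

```bash
python3 - <<'E'
from zoom import *
apply([-.005,0,0,0,0,0]);s=st()
E
```

```text
t 25.72 cmd [ 0.5211 -0.2692  0.091 ] tcp [ 0.5215 -0.2698  0.0905] err [ 0.4 -0.6 -0.4] rot err [-0.0003  0.0013 -0.0001] 
F [-0.7  -5.66 -1.9 ] M [-1.531  0.242  0.039] w 0.7
```

```bash
python3 - <<'E'
from zoom import *
c=capture("side");pickle.dump(c,open("side26.pkl","wb"))
O=np.array([.5329,-.201,0]);a=np.radians(-9.8);R=np.array([[np.cos(a),-np.sin(a),0],[np.sin(a),np.cos(a),0],[0,0,1]])
def q(c,k): 
    L=[(-.02,-.055-k+.003,.104),(.02,-.055-k+.003,.104),(.02,-.055-k-.003,.104),(-.02,-.055-k-.003,.104)]
    return proj(c,[O+R@np.array(l) for l in L])
c0=load("side0")
crop(c0,"k0",310,130,365,190,7,[(q(c0,.05),(255,255,0))]);crop(c,"k1",310,130,365,190,7,[(q(c,.0),(255,255,0))])
cv2.imwrite("pics/k.png",np.hstack([cv2.imread("pics/k0.png"),cv2.imread("pics/k1.png")]))
E
```

```text
(no output)
```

View pics/k.png

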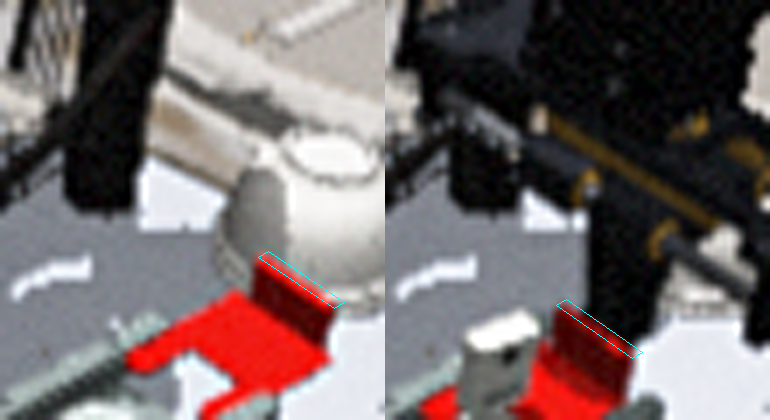

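Request:
{"api": "jog_arm", "payload": {
  "moves": [
    [1,-0.0005,0,0,0,0,0],
    [1,-0.001,0,0,0,0,0],
    [1,-0.001,0,0,0,0,0],
    [1,-0.001,0,0,0,0,0],
    [1,-0.001,0,0,0,0,0],
    [1,-0.001,0,0,0,0,0],
    [1,-0.001,0,0,0,0,0],
    [1,-0.001,0,0,0,0,0],
    [1,-0.001,0,0,0,0,0],
    [1,-0.001,0,0,0,0,0]
  ]
}}

```text
time_s: 26.6
tcp_pos: [0.5216, -0.2697, 0.0906]
ee_rot: [[-0.17, -0.985, -0.001], [-0.985, 0.17, -0.002], [0.002, 0.0, -1.0]]
wrist_force: [-1.7, -8.6, -2.2]
gripper_width: 0.006
```

```bash
python3 - <<'E'
from zoom import *
apply([-.001,0,0,0,0,0]);s=st()
E
```

```text
t 26.6 cmd [ 0.5213 -0.2682  0.091 ] tcp [ 0.5216 -0.2697  0.0906] err [ 0.3 -1.5 -0.3] rot err [-0.0002  0.0024 -0.0001] 
F [-1.72 -8.61 -2.25] M [-2.599  0.335 -0.005] w 0.5
```

Hard stop (no further motion, 8.6 N). Back off and lift away.

Request:
{"api": "jog_arm", "payload": {
  "moves": [
    [1,0.003,0,0,0,0,0],
    [1,0.01,0,0,0,0,0],
    [1,0.02,0,0,0,0,0],
    [1,0.03,0,0,0,0,0],
    [1,0.03,0,-0.02,0,0,0],
    [1,0.03,0,-0.045,0,0,0],
    [1,0.03,0,-0.075,0,0,0],
    [1,0.03,0,-0.1,0,0,0],
    [1,0.03,0,-0.1,0,0,0],
    [1,0.03,0,-0.1,0,0,0]
  ]
}}

```text
time_s: 27.43
tcp_pos: [0.5176, -0.2981, 0.1924]
ee_rot: [[-0.171, -0.985, 0.004], [-0.985, 0.171, -0.001], [0.0, -0.004, -1.0]]
wrist_force: [-0.7, 0.6, -0.6]
gripper_width: 0.004
```

```bash
python3 - <<'E'
from zoom import *
apply([.03,0,-.1,0,0,0]);s=st()
c=capture("side");pickle.dump(c,open("side27.pkl","wb"));cv2.imwrite("pics/side27f.png",c["frame"][:,:,::-1]);
O=np.array([.5329,-.201,0]);a=np.radians(-9.8);R=np.array([[np.cos(a),-np.sin(a),0],[np.sin(a),np.cos(a),0],[0,0,1]])
L=[(-.02,-.052,.104),(.02,-.052,.104),(.02,-.058,.104),(-.02,-.058,.104)]
crop(c,"side27",290,130,375,215,7)
E
```

```text
t 27.43 cmd [ 0.5162 -0.2978  0.191 ] tcp [ 0.5176 -0.2981  0.1924] err [ 1.4 -0.4  1.4] rot err [0.0042 0.     0.0003] 
F [-0.73  0.59 -0.65] M [ 0.165  0.001 -0.064] w 0.3
```

View pics/side27.png

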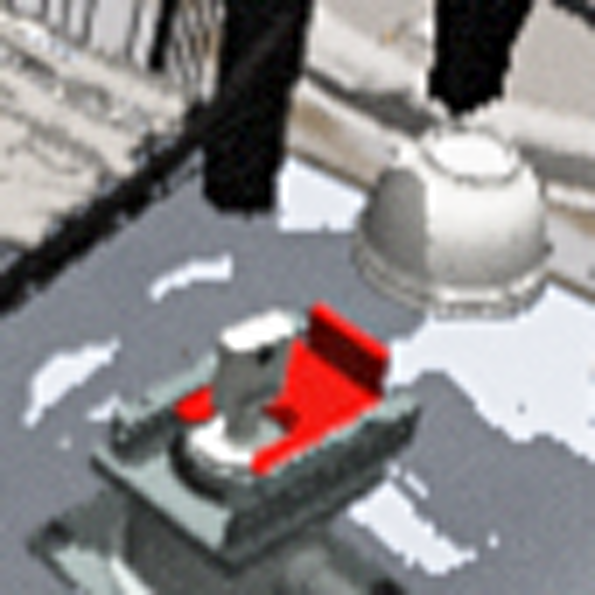

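View pics/side27f.png

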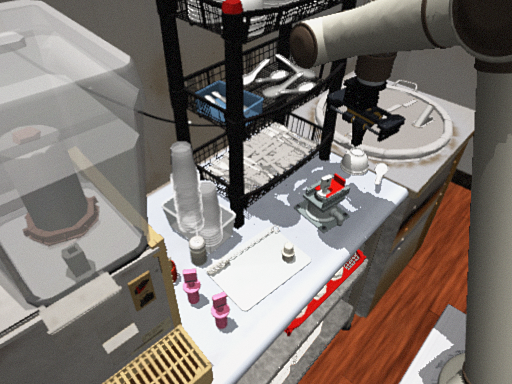

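```bash
python3 - <<'E'
from h import *
c=load("side0")
for A,B in(((473,235),(388,350)),((403,183),(318,303))):
    a=atz(c,(A[0]/7+290,A[1]/7+140),.104);b=atz(c,(B[0]/7+290,B[1]/7+130),.104);print(np.linalg.norm(a-b))
s0=load("side0")["frame"].astype(int);s1=load("side27")["frame"].astype(int)
d=(abs(s0-s1).sum(2)>120)
for n,b in(("spout",(280,240,300,268)),("brush",(205,225,285,278)),("shaker",(186,232,208,266)),("jar",(165,258,180,285))):
    print(n,d[b[1]:b[3],b[0]:b[2]].sum())
from station import finish_job
print(finish_job())
E
```

```text
0.047075632433639956
0.050387796695118524
spout 0
brush 401
shaker 0
jar 0
the job is handed in; nothing more can be done
None
```

The white plunger is home in the tap with its collar on the barrel rim, and the red keeper is shut over it. I handed the job in at about 27.5 s of the 70 s allowed. The hand-in reports no verdict.

**What I did:**
- I pinched the plunger by its tab and leaned it 0.40 rad with the low edge of its foot about 3.5 mm below the rim.
- I felt the barrel wall with about 1.5 N of contact to locate the off-centre bore, then straightened the plunger with no measurable contact force.
- I pressed it down against about 5 N of cup drag until it stopped hard at about 10 N, with the foot at an estimated z of 20.1 mm.
- I released it and pushed the keeper tab until it stopped with no further travel, at 8.6 N. Then I backed the arm clear.

**Last checks:**
- **Plunger:** the final side picture shows it upright with the keeper prongs around its neck.
- **Keeper travel:** two pixel estimates gave 47 mm and 50 mm of the 50 mm. They disagree by about a pixel, and I trusted the hard stop.
- **Spout, shaker and jar:** no changed pixels between the first and last pictures.
- **Brush:** its check box overlapped the place where the plunger used to stand, so that count (401 changed pixels) did not settle it. In the picture it looks unmoved.
- **Bore position:** the two cameras differed by about 3.5 mm in y at the start. The wall contact settled it.

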